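Bottle onto the air-drying peg

ROBOT

A 7-joint arm with a two-finger parallel gripper is mounted at the origin on a cart in front of the work surface, level with it; the furniture and walls round the work are solid. World frame = base frame: x ahead of the robot, y to its left, z up, the work surface at z = 0. Lengths are in m, angles in rad, forces in N, time in s.
With the tool pointing down it reaches from about 0.425 to 0.875 m from the base axis. Payload 4.7 kg.
Tool frame: the origin (TCP) lies at the centre of the arm's flange, where the gripper is bolted on; the fingertips stand 182 mm ahead of it and the grasp point (between the pads) lies 164 mm ahead of it; z points along the fingers, x is the direction in which the jaws open and shut, and the axes are right-handed (so a half turn about z gives the same grasp; the last joint's range is limited). The gripper opens to 87 mm and grips with 3 to 60 N. Pads are 19 mm wide; open, the fingers measure 117 mm over their backs; the gripper's body (75 mm by 190 mm) begins 51 mm behind the grasp point.
Start: joints at [-1.279, 0.321, -0.07, 1.45, 0.023, 1.371, -0.057], TCP at [0.178, 0.625, 0.405] pointing down, gripper open.
Joint ranges: [-2.86, 2.86], [-0.3, 2.09], [-1.38, 1.24], [0.06, 2.45], [-1.56, 4.7], [0.09, 2.05], [-2.69, 2.69]. Speed limits (rad/s): [2.57, 2.57, 3.14, 3.14, 3.14, 3.14, 3.14].

INTERFACE

Orientations are given as a rotation vector (axis times angle).
In Python, from station import manip gives the robot as it stands. The module is installed in compiled form; this text tells all that it offers.
- The arm moves only by the tool drive_tool, never from a script. Its argument "targets" is a list that holds one entry, the list of rows, each a list of 6 numbers: the shift along the world's x, y, z in mm, then the turn, a rotation vector about the world's x, y, z in rad. A call has 1 to 20 rows; each row shifts and turns the commanded pose from where the row before left it; what a row does not reach is not made up. A row lasts 1/8 s, in which the tool goes at most 62.5 mm and 10.7 degrees, less where a joint would pass 70% of its speed; a pose out of reach is approached as far as the arm can. A call with a gripper value outside its range is refused whole. "gripper" is the opening in per cent of the stroke, from 0 (shut) to 100 (fully open), set as the call begins (left out, the last holds). The fingers move at their own pace and stop on an object; "squeeze" is the grip in N (left out, the last holds). Time passes only in rows, so rows that do not move let the fingers close. It gives the time, the measured TCP pose, the force and the opening at its end, in the units of the state.
- manip.get_obs(): the state, without advancing time (a new reading comes with each control period).
- manip.snapshot(name): name is "scene" or "top" or "wrist"; returns the picture (400x640x3 uint8, red, green, blue); there is no depth.
- manip.calibration(name): a dict with "K" (3x3 intrinsics, pixels), "world_to_cam" (4x4, takes a point from world to camera coordinates); the wrist camera has in their place "T_tool_cam" (4x4, takes a point from camera to tool coordinates, whose origin is the TCP and whose axes are the tool frame's). Camera axes: x right, y up, looking along -z (the intrinsics and any distortion apply to the point x, -y, -z); pixel columns grow to the right and rows downward; lengths in m; the calibration is good to about 2 mm. A picture is of the moment at which its call begins: read the wrist's pose just before it. calibration takes no time and is no camera call.
- manip.job_done(): hands the job in, once; it reports no verdict.
The state is a dict: "clock": time; "joint_positions": joint angles; "joint_vel": joint speeds; "effort": joint torques, N m; "ee_pos": TCP position; "ee_rot": TCP orientation; "wrist_force": force on the tool from outside, world axes, zero at the start; "ft_torque": the same for the moment, N m; "grip_width": finger opening in m.
Only numpy, scipy, OpenCV 4.12 (cv2) and the standard library are available. Lean on these libraries where they do the work, as an engineer would, in place of code of your own. Each camera call takes 0.05 s, during which the arm holds its last target.

TASK

Take the rinsed amber bottle out of the wire draining cradle, turn it mouth down over the slim peg of the drying stand and lower it gently, without letting it drop, until it sits fully home, upright on the peg's foot. Then blow it out by pumping the stand's hand lever at least three times, each stroke all the way down and all the way back up, and leave the bottle sitting on its peg. Do not disturb the wash bottle, the timer or the dish.

Things in the scene. Friction and masses are not known exactly. Their poses are not given: they have to be found in the camera images.
- bottle: open amber glass bottle, 105 mm long, 0.08 to 0.17 kg, on its side in the cradle, mouth 17 degrees below level. Origin: centre of its base; z along its axis to the mouth. Body 50 mm thick from 0 to 72 mm, shoulder to 84 mm, neck 31 mm outside and 25 mm inside up to the rim. Hollow, base 4 mm. Grasp across the body about 40 mm from the base; the cradle leaves 15 to 85 mm free
- bottle_mouth (a point): centre of the bottle's rim, 105 mm from its base along its axis
- peg_seat (a point): on the axis of the slim peg, on top of its black foot disc (44 mm across), 36 mm above the worktop: here the rim of the inverted bottle comes to rest. The peg is a fixed upright perforated steel rod, 16 mm thick with a domed tip; its lowest 12 mm widen to a cone of 21 mm diameter that centres the neck. It stands in one or the other of the stand's two places, 100 mm apart
- peg_tip (a point): top of the slim peg, 72 mm above peg_seat (108 mm above the worktop)
- stout_peg: the other peg, for wide vessels: 30 mm thick, 52 mm tall, its top 82 mm above the worktop; too thick for the bottle's neck. Origin: centre of its underside on the stand
- pump_lever (a joint): angle of the stand's hand lever: 0 at rest (fully up, held there by a spring), 0.45 rad at the lower stop; it grows as the handle is pushed down and springs back by itself
- lever_handle (a point): middle of the lever's cross handle, a level black bar 18 mm thick and 70 mm long along the stand's x, 175 mm from the hinge. At rest it is 153 mm above the worktop, at the lower stop 75 mm; pushing it down takes 3 N rising to about 7 N at the lower stop
- lever_hinge (a point): hinge of the lever, 105 mm above the worktop; its axis is level along the stand's x. From here the lever reaches to the stand's -y side, rising 0.28 rad at rest, sloping 0.17 rad down at the lower stop
- dryer_stand: fixed grey air-drying stand, 110 mm (x) by 275 mm (y) and 28 mm high, with the two pegs 0 and 100 mm along its +y, the hand pump (barrel to 85 mm height) and the lever on its -y side. Origin: under its middle, on the worktop; x points away from the robot, within 0.15 rad
- drain_cradle: fixed steel wire cradle in a shallow tray, 110 by 84 mm; x points along the bottle to its mouth, to the robot's left. Its two wire vees stay 5 mm below the bottle's axis. Origin: under its middle, on the worktop
- wash_bottle: white squeeze wash bottle with red cap and bent spout, 197 mm tall, 70 mm thick, standing right of the stand; bystander. Origin: centre of its underside
- lab_timer: small white timer, 70x62x18 mm, lying on the worktop at the right; bystander. Origin: centre of its underside
- petri_dish: clear round dish, 60 mm across and 15 mm high, lying behind the cradle and the stand; bystander. Origin: centre of its underside

How it is judged:
By the outcome, as a careful person would: the job done as asked, in the order asked, and still so for the second after the job is handed in, with the robot touching nothing.
It also fails if it takes over 64 s, if anything falls off the work surface, if the arm or the gripper's body presses on something with over 40 N, if the wrist force passes 120 N, or if a joint passes its speed limit or range.

## Working session

There is one attempt and no reset: what is moved stays moved. The work goes in short steps, Python scripts to look and compute and a tool call to move; the robot and the scene stay as the last step left them, time stands still between calls to the robot, and variables do not carry over. Pictures are saved under pics/ and viewed, and the job is handed in when it is done.

Besides the shell and the picture viewer there is one more tool, called after ">>>" by a JSON object that holds its "method" and its "body", one argument or row to a line. drive_tool: Moves the arm, as the interface text tells. Its arguments: {"type":"object","properties":{"targets":{"type":"array","items":{"type":"array","items":{"type":"array","items":{"type":"number"}}}},"gripper":{"type":"number"},"squeeze":{"type":"number"}},"required":["targets"]}

```bash
mkdir -p pics
python3 - <<'E'
from station import manip
import cv2
o=manip.get_obs()
for k,v in o.items(): print(k,v)
for n in ["scene","top","wrist"]:
    im=manip.snapshot(n); cv2.imwrite(f"pics/{n}0.png",im[:,:,::-1])
    print(n,manip.calibration(n))
E
```

```text
clock 0.0
joint_positions [-1.27890871  0.32179007 -0.0701133   1.45173627  0.02263558  1.37079898
 -0.05691174]
joint_vel [-0.00090842  0.0008154   0.00184976 -0.00045413 -0.00035981 -0.00091874
 -0.00075239]
effort [ 3.33510934e-04 -4.91277766e+01 -4.03899886e-01 -3.12532496e+01
 -6.41273288e-02  4.34179860e-02  1.59121837e-04]
ee_pos [0.17820751 0.62485491 0.40365205]
ee_rot [ 2.50653479e+00  1.89179679e+00 -2.31133301e-03]
wrist_force [0.1426466  0.96266278 0.00849011]
ft_torque [-0.02530828 -0.04919276  0.00875186]
grip_width 0.0866888639636263
scene {'K': array([[389.41776626,   0.        , 321.23408584],
       [  0.        , 389.41776626, 198.61046128],
       [  0.        ,   0.        ,   1.        ]]), 'world_to_cam': array([[ 0.70936281, -0.70475391,  0.01123996, -0.33060993],
       [ 0.41532897,  0.43082298,  0.80118251, -0.35378275],
       [-0.56947894, -0.56366079,  0.59831451, -0.83008512],
       [ 0.        ,  0.        ,  0.        ,  1.        ]])}
top {'K': array([[489.77119119,   0.        , 322.0013881 ],
       [  0.        , 489.77119119, 195.43459799],
       [  0.        ,   0.        ,   1.        ]]), 'world_to_cam': array([[-0.02134868, -0.99947645, -0.02431176,  0.11380746],
       [ 0.99746658, -0.02294364,  0.06733512, -0.56241999],
       [-0.06785767, -0.02281265,  0.99743417, -1.56922139],
       [ 0.        ,  0.        ,  0.        ,  1.        ]])}
wrist {'K': array([[353.41911425,   0.        , 313.26680733],
       [  0.        , 353.41911425, 198.59275207],
       [  0.        ,   0.        ,   1.        ]]), 'T_tool_cam': array([[ 9.99998390e-01,  1.76587754e-03, -3.18135849e-04,
        -7.88647632e-04],
       [ 1.61841742e-03, -9.64239736e-01, -2.65026626e-01,
        -7.18093278e-02],
       [-7.74763793e-04,  2.65025685e-01, -9.64241042e-01,
         2.09157660e-02],
       [ 0.00000000e+00,  0.00000000e+00,  0.00000000e+00,
         1.00000000e+00]])}
```

View pics/scene0.png

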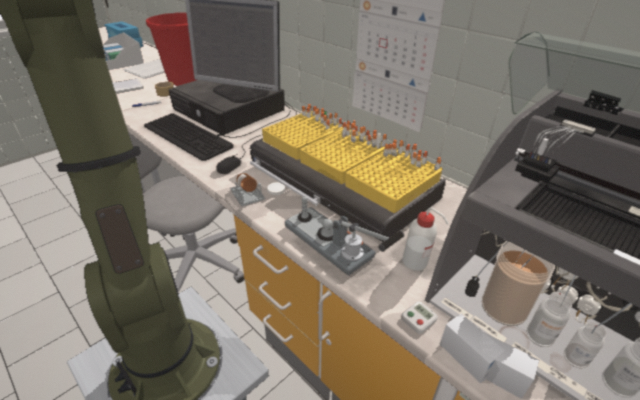

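View pics/top0.png

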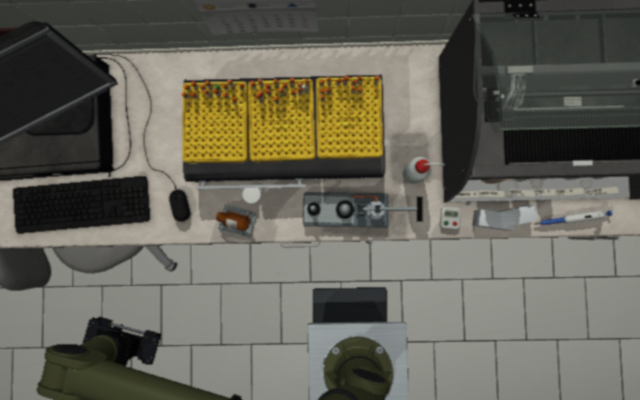

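View pics/wrist0.png

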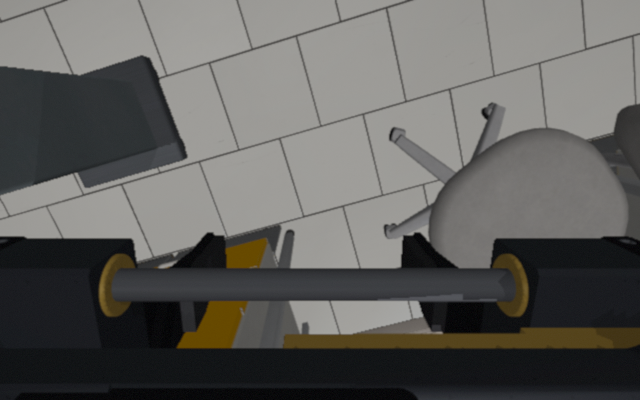

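Run:
```python
import cv2
a=cv2.imread("pics/top0.png")
cv2.imwrite("pics/top0c.png",cv2.resize(a[170:250,180:320],None,fx=5.6,fy=5.6,interpolation=cv2.INTER_CUBIC))
cv2.imwrite("pics/top0d.png",cv2.resize(a[160:250,295:435],None,fx=5.6,fy=5.6,interpolation=cv2.INTER_CUBIC))
a=cv2.imread("pics/scene0.png")
cv2.imwrite("pics/scene0c.png",cv2.resize(a[160:275,220:380],None,fx=5,fy=5,interpolation=cv2.INTER_CUBIC))
```

```text
(no output)
```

View pics/top0c.png

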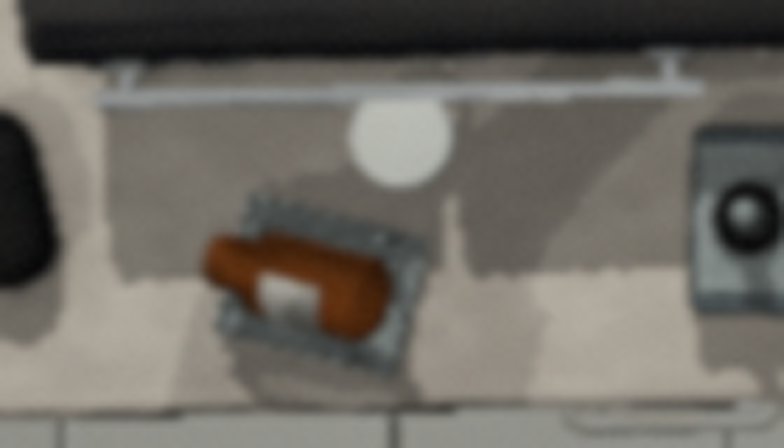

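View pics/top0d.png

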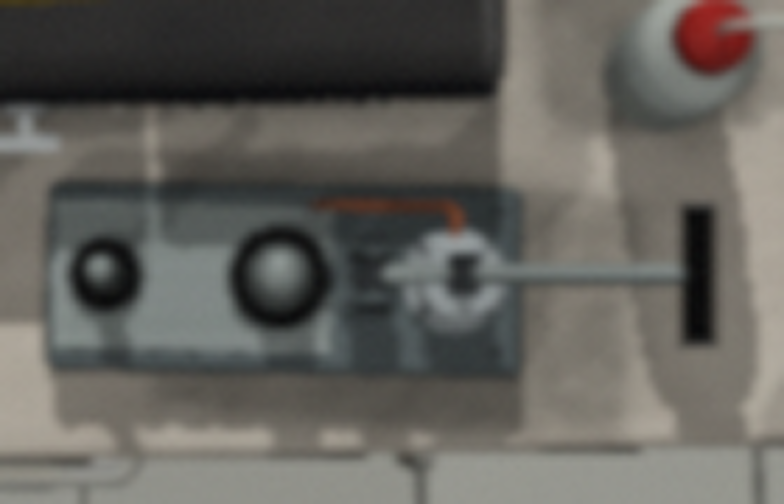

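View pics/scene0c.png

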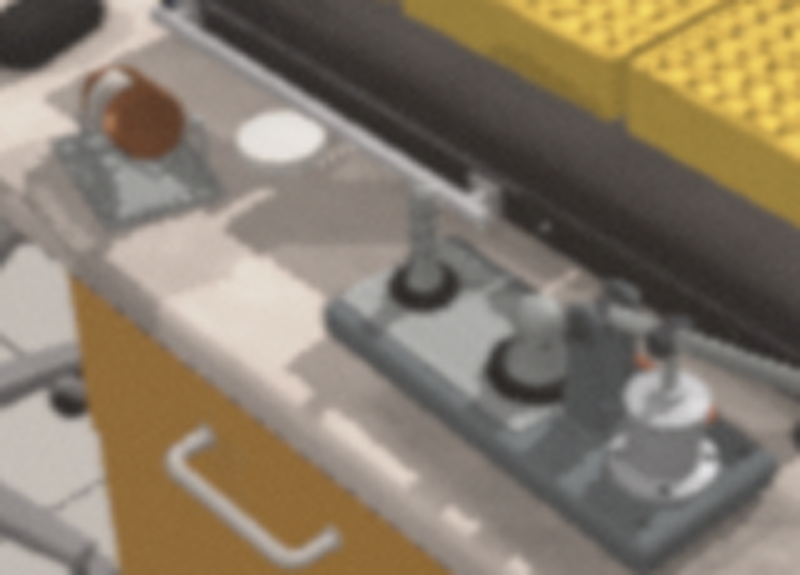

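```bash
cat > h.py <<'E'
import numpy as np, cv2
from station import manip
from scipy.spatial.transform import Rotation as R
def cam(name,obs=None):
    c=manip.calibration(name); K=c["K"]
    if name=="wrist":
        T=np.eye(4); T[:3,:3]=R.from_rotvec(obs["ee_rot"]).as_matrix(); T[:3,3]=obs["ee_pos"]
        W=T@c["T_tool_cam"]
    else: W=np.linalg.inv(c["world_to_cam"])
    return K,W
def ray(name,u,v,obs=None):
    K,W=cam(name,obs)
    d=np.array([(u-K[0,2])/K[0,0],-(v-K[1,2])/K[1,1],-1.])
    d=W[:3,:3]@d; return W[:3,3],d/np.linalg.norm(d)
def atz(name,u,v,z,obs=None):
    o,d=ray(name,u,v,obs); return o+d*(z-o[2])/d[2]
def proj(name,p,obs=None):
    K,W=cam(name,obs); q=np.linalg.inv(W)@np.append(p,1)
    return np.array([K[0,0]*q[0]/-q[2]+K[0,2], K[1,1]*-q[1]/-q[2]+K[1,2]])
def tri(r1,r2):
    (o1,d1),(o2,d2)=r1,r2
    s,t=np.linalg.lstsq(np.c_[d1,-d2],o2-o1,rcond=None)[0]
    a,b=o1+s*d1,o2+t*d2
    return (a+b)/2,np.linalg.norm(a-b)
E
python3 - <<'E'
from h import *
np.set_printoptions(precision=4,suppress=True)
f=lambda x,y:(295+x/5.6,160+y/5.6)
print("tip",atz("top",*f(102,270),.105))
print("foot",atz("top",*f(105,275),.036))
print("stout foot",atz("top",*f(280,276),.034))
print("handle",atz("top",*f(699,274),.153+.009), "ends",atz("top",*f(700,207),.162),atz("top",*f(700,343),.162))
g=lambda x,y:(180+x/5.6,170+y/5.6)
for p in [(205,258),(388,310),(300,285)]: print(atz("top",*g(*p),.06))
print("dish",atz("top",*g(400,137),.015))
for c in [(50,190),(520,190),(522,372),(48,367)]: print("stand",atz("top",*f(*c),.028))
for c in [(252,195),(428,240),(398,370),(217,328)]: print("cradle",atz("top",*g(*c),.01))
# scene: foot
s=lambda x,y:(220+x/5,160+y/5)
print("foot scene",atz("scene",*s(424,285),.036))
print("tip tri",tri(ray("top",*f(102,270)),ray("scene",*s(425,180))))
# bottle base centre approx
print("base tri",tri(ray("top",*g(375,308)),ray("scene",*s(150,120))))
print("bar z?",ray("top",*g(400,90)))
E
```

```text
tip [0.5204 0.1272 0.105 ]
foot [0.5204 0.1284 0.036 ]
stout foot [0.5177 0.0282 0.034 ]
handle [ 0.5089 -0.1883  0.162 ] ends [ 0.544 -0.19   0.162] [ 0.4727 -0.1875  0.162 ]
[0.5042 0.4361 0.06  ]
[0.4726 0.3324 0.06  ]
[0.4878 0.3822 0.06  ]
dish [0.5737 0.332  0.015 ]
stand [0.5705 0.1595 0.028 ]
stand [ 0.5643 -0.111   0.028 ]
stand [ 0.4598 -0.109   0.028 ]
stand [0.4685 0.1625 0.028 ]
cradle [0.542  0.4202 0.01  ]
cradle [0.5134 0.3172 0.01  ]
cradle [0.4381 0.3356 0.01  ]
cradle [0.4647 0.4414 0.01  ]
foot scene [0.5195 0.1247 0.036 ]
tip tri (array([0.521 , 0.1259, 0.1132]), np.float64(0.002724910565127095))
base tri (array([0.4751, 0.3364, 0.0728]), np.float64(0.0035312724621965304))
bar z? (array([0.4569, 0.065 , 1.6058]), array([ 0.0891,  0.1647, -0.9823]))
```

>>> {"method": "drive_tool", "body": {
  "targets": [
    [[31,-25,0,0,0,-0.16],[31,-25,0,0,0,-0.16],[31,-25,0,0,0,-0.16],[31,-25,0,0,0,-0.16],[31,-25,0,0,0,-0.16],[31,-25,-6,0,0,-0.16],[31,-25,-6,0,0,-0.16],[31,-25,-6,0,0,-0.16],[31,-25,-6,0,0,-0.16],[28,-25,-6,0,0,-0.15],[0,0,0,0,0,0]]
  ],
  "gripper": 100
}}

```text
clock: 1.52
ee_pos: [0.4879, 0.3715, 0.3739]
ee_rot: [3.102, -0.476, 0.001]
wrist_force: [0.7, 0.5, -0.5]
grip_width: 0.0873
```

Run:
```python
from h import *
np.set_printoptions(precision=4,suppress=True)
o=manip.get_obs(); im=manip.snapshot("wrist")
import pickle; pickle.dump(o,open("o1.pkl","wb"))
print(o["clock"],o["ee_pos"],o["ee_rot"],o["joint_positions"])
cv2.imwrite("pics/w1.png",im[:,:,::-1])
```

```text
1.525 [0.4879 0.3715 0.3739] [ 3.1025 -0.4755  0.0014] [-0.966   0.263   0.325   1.6017 -0.0837  1.2924 -0.9324]
```

View pics/w1.png

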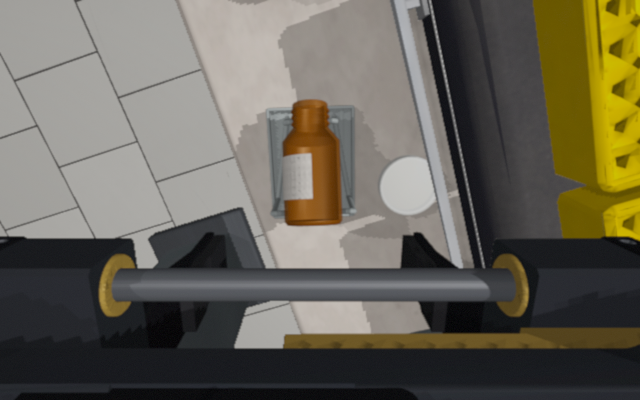

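Run:
```python
import cv2
a=cv2.imread("pics/w1.png")
cv2.imwrite("pics/w1c.png",cv2.resize(a[90:235,250:370],None,fx=4,fy=4,interpolation=cv2.INTER_CUBIC))
```

```text
(no output)
```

View pics/w1c.png

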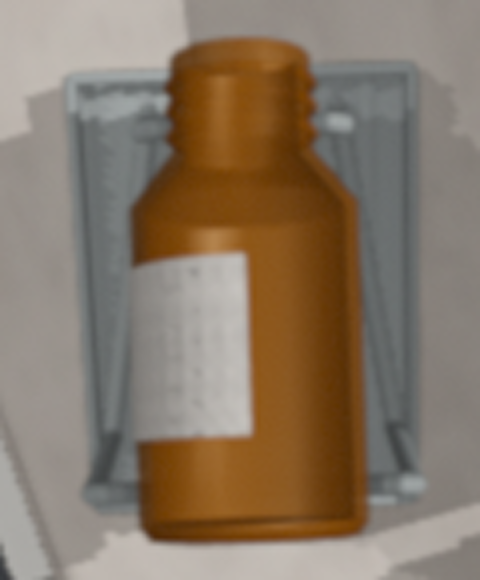

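```bash
cat > fit.py <<'E'
from h import *
import pickle
from scipy.optimize import least_squares
np.set_printoptions(precision=4,suppress=True)
o=pickle.load(open("o1.pkl","rb"))
K,W=cam("wrist",o); Wi=np.linalg.inv(W)
def P(pts):
    q=pts@Wi[:3,:3].T+Wi[:3,3]
    return np.c_[K[0,0]*q[:,0]/-q[:,2]+K[0,2],K[1,1]*q[:,1]/q[:,2]+K[1,2]]
t=np.linspace(0,2*np.pi,181)
def circ(p,a,s,r):
    e1=np.cross([0,0,1],a);e1/=np.linalg.norm(e1);e2=np.cross(a,e1)
    return p+s*a+r*(np.outer(np.cos(t),e1)+np.outer(np.sin(t),e2))
c=lambda x,y:(250+x/4,90+y/4)
def res(q,full=False):
    p=q[:3];az=q[3];pi=np.deg2rad(17)
    a=np.array([np.cos(az)*np.cos(pi),np.sin(az)*np.cos(pi),-np.sin(pi)])
    b0=P(circ(p,a,0,.024));b1=P(circ(p,a,.003,.025));b2=P(circ(p,a,.072,.025));m=P(circ(p,a,.105,.0155))
    def edge(fn,row):
        i,j=fn(b1[:,0]),fn(b2[:,0]); A,B=b1[i],b2[j]
        return A[0]+(B[0]-A[0])*(row-A[1])/(B[1]-A[1])
    mr=[]
    out=[]
    for y,l,r in [(210,131,357),(360,137,361),(500,142,366)]:
        row=90+y/4
        out+= [edge(np.argmin,row)-(250+l/4), edge(np.argmax,row)-(250+r/4)]
    out+=[max(b0[:,1].max(),b1[:,1].max())-(90+540/4), m[:,1].min()-(90+40/4), m[:,0].mean()-(250+240/4)]
    return np.array(out)
s=least_squares(res,[.475,.335,.073,1.27])
print(s.x,np.rad2deg(s.x[3]),s.fun)
az=s.x[3];pi=np.deg2rad(17)
a=np.array([np.cos(az)*np.cos(pi),np.sin(az)*np.cos(pi),-np.sin(pi)])
print("grasp",s.x[:3]+.04*a,"mouth",s.x[:3]+.105*a,a)
print("base px top/scene",proj("top",s.x[:3]),proj("scene",s.x[:3]))
print("tool x az",np.rad2deg(np.arctan2(*R.from_rotvec(o["ee_rot"]).as_matrix()[[1,0],0])))
# rack & bar & wash bottle
f=lambda x,y:(295+x/5.6,160+y/5.6)
print("wash cap",atz("top",*f(700,40),.18),"wash body",atz("top",*f(660,75),.12))
E
python3 fit.py
```

```text
[0.4792 0.3397 0.0572 1.2984] 74.39174090469301 [ 0.1784  0.0246 -0.1937  0.3104 -0.391   0.2604 -0.2127  0.2257 -0.1895]
grasp [0.4895 0.3765 0.0455] mouth [0.5062 0.4364 0.0265] [ 0.2573  0.921  -0.2924]
base px top/scene [247.1426 223.3103] [250.349  187.0622]
tool x az -17.427516737826355
wash cap [ 0.63   -0.1899  0.18  ] wash body [ 0.6188 -0.1783  0.12  ]
```

>>> {"method": "drive_tool", "body": {
  "targets": [
    [[-4,-18,-19,0.055,-0.015,0.008],[-4,-18,-19,0.055,-0.015,0.008],[-5,-18,-19,0.055,-0.015,0.008],[-5,-17,-19,0.055,-0.015,0.008],[0,0,0,0,0,0],[0,0,0,0,0,0]]
  ]
}}

```text
clock: 2.33
ee_pos: [0.4671, 0.3058, 0.2999]
ee_rot: [-2.889, 0.382, -0.04]
wrist_force: [0.4, 0.5, -0.3]
grip_width: 0.0867
```

Run:
```python
from h import *
np.set_printoptions(precision=4,suppress=True)
o=manip.get_obs(); im=manip.snapshot("wrist")
import pickle; pickle.dump(o,open("o2.pkl","wb"))
print(o["clock"],o["ee_pos"],o["ee_rot"],o["joint_positions"])
cv2.imwrite("pics/w2.png",im[:,:,::-1])
im=im[:,:,::-1]
cv2.imwrite("pics/w2c.png",cv2.resize(im[80:300,230:400],None,fx=2.7*1,fy=2.7,interpolation=cv2.INTER_CUBIC))
```

```text
2.325 [0.4671 0.3058 0.2999] [-2.8888  0.3816 -0.0402] [-0.8718  0.1464  0.3208  1.8997 -0.2509  0.95   -0.6898]
```

View pics/w2.png

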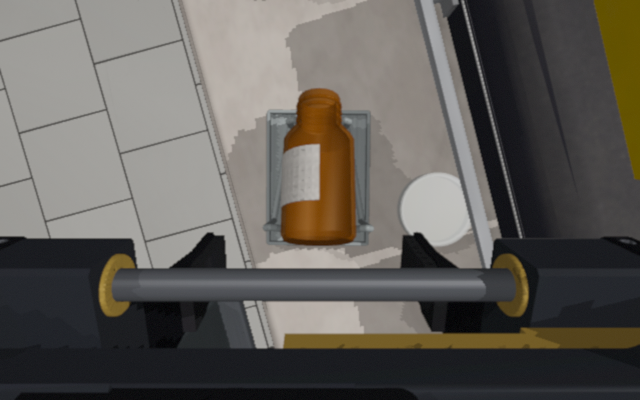

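View pics/w2c.png

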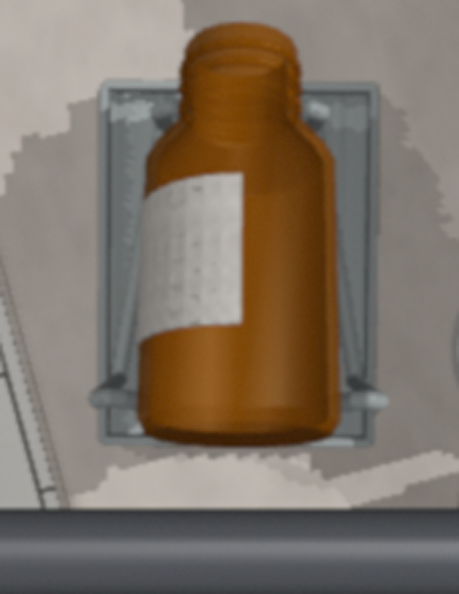

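```bash
cat > fit2.py <<'E'
from h import *
import pickle
from scipy.optimize import least_squares
np.set_printoptions(precision=4,suppress=True)
t=np.linspace(0,2*np.pi,181)
def circ(p,a,s,r):
    e1=np.cross([0,0,1],a);e1/=np.linalg.norm(e1);e2=np.cross(a,e1)
    return p+s*a+r*(np.outer(np.cos(t),e1)+np.outer(np.sin(t),e2))
V=[]
for n,(sx,u0,v0),E,bt,tp,mc in [("o1.pkl",(4,250,90),[(210,131,357),(360,137,361),(500,142,366)],540,40,240),
  ("o2.pkl",(2.7,230,80),[(170,147,334),(300,140.5,338),(400,138,341)],443,22,242)]:
    K,W=cam("wrist",pickle.load(open(n,"rb")))
    V.append((K,np.linalg.inv(W),[(v0+y/sx,u0+l/sx,u0+r/sx) for y,l,r in E],v0+bt/sx,v0+tp/sx,u0+mc/sx))
def axis(az,pi=np.deg2rad(17)): return np.array([np.cos(az)*np.cos(pi),np.sin(az)*np.cos(pi),-np.sin(pi)])
def res(q,sel=(0,1)):
    p=q[:3];a=axis(q[3]); out=[]
    for i in sel:
        K,Wi,E,bt,tp,mc=V[i]
        def P(pts):
            q=pts@Wi[:3,:3].T+Wi[:3,3]
            return np.c_[K[0,0]*q[:,0]/-q[:,2]+K[0,2],K[1,1]*q[:,1]/q[:,2]+K[1,2]]
        b0=P(circ(p,a,0,.024));b1=P(circ(p,a,.003,.025));b2=P(circ(p,a,.072,.025));m=P(circ(p,a,.105,.0155))
        def edge(fn,row):
            A,B=b1[fn(b1[:,0])],b2[fn(b2[:,0])]
            return A[0]+(B[0]-A[0])*(row-A[1])/(B[1]-A[1])
        for row,l,r in E: out+=[edge(np.argmin,row)-l,edge(np.argmax,row)-r]
        out+=[max(b0[:,1].max(),b1[:,1].max())-bt,m[:,1].min()-tp,m[:,0].mean()-mc]
    return np.array(out)
for sel in [(0,),(1,),(0,1)]:
    s=least_squares(res,[.475,.335,.065,1.27],args=(sel,))
    print(sel,s.x,np.rad2deg(s.x[3]),"\n",s.fun)
    print("grasp",s.x[:3]+.04*axis(s.x[3]))
E
python3 fit2.py
```

```text
(0,) [0.4792 0.3394 0.0574 1.2982] 74.38235072330879 
 [ 0.1785  0.0246 -0.1937  0.3103 -0.391   0.2603 -0.2126  0.2256 -0.1895]
grasp [0.4895 0.3763 0.0457]
(1,) [0.4801 0.3413 0.0603 1.2958] 74.242390717565 
 [-0.1317  0.352   0.5931 -0.1936  0.2247 -0.5848  0.2627 -0.2853 -0.2613]
grasp [0.4905 0.3781 0.0486]
(0, 1) [0.4798 0.3407 0.0607 1.297 ] 74.31515718226245 
 [ 0.1726  0.6771 -0.2418  0.9223 -0.4786  0.8345 -0.4531 -1.5041  0.1229
 -0.4389  0.1096  0.3369 -0.382   0.0078 -0.7316  1.2498  0.4917 -0.5892]
grasp [0.4902 0.3775 0.049 ]
```

Run:
```python
from h import *
np.set_printoptions(precision=4,suppress=True)
o=manip.get_obs(); M=R.from_rotvec(o["ee_rot"]).as_matrix(); print(M)
print("x az",np.rad2deg(np.arctan2(M[1,0],M[0,0])),"z elev",np.rad2deg(np.arcsin(M[2,2])))
G=np.array([.490,.3775,.049]); 
print((G-.164*M[:,2]-o["ee_pos"])*1000, (G-.264*M[:,2]-o["ee_pos"])*1000)
```

```text
[[ 0.9658 -0.2528  0.0569]
 [-0.2591 -0.9404  0.2201]
 [-0.0021 -0.2273 -0.9738]]
x az -15.018981072919113 z elev -76.85952936559875
[ 13.3767  35.4213 -91.3472] [ 7.6875 13.4107  6.0343]
```

>>> {"method": "drive_tool", "body": {
  "targets": [
    [[8,13,6,0,0,-0.012],[0,0,0,0,0,0],[1,4,-19,0,0,0],[1,5,-20,0,0,0],[1,5,-20,0,0,0],[1,4,-19,0,0,0],[1,4,-19,0,0,0],[0,0,0,0,0,0],[0,0,0,0,0,0]]
  ]
}}

```text
clock: 3.5
ee_pos: [0.4806, 0.3391, 0.2081]
ee_rot: [-2.887, 0.403, -0.042]
wrist_force: [-0.0, 0.5, 0.2]
grip_width: 0.0871
```

Run:
```python
from h import *
np.set_printoptions(precision=4,suppress=True)
o=manip.get_obs(); M=R.from_rotvec(o["ee_rot"]).as_matrix(); im=manip.snapshot("wrist")
print(o["ee_pos"],o["ee_pos"]+.164*M[:,2],o["wrist_force"],o["joint_positions"])
cv2.imwrite("pics/w3.png",im[:,:,::-1])
```

```text
[0.4806 0.3391 0.2081] [0.4904 0.3749 0.0484] [-0.0054  0.4632  0.1795] [-0.8655  0.3171  0.2889  1.9058 -0.3387  0.7835 -0.6516]
```

View pics/w3.png

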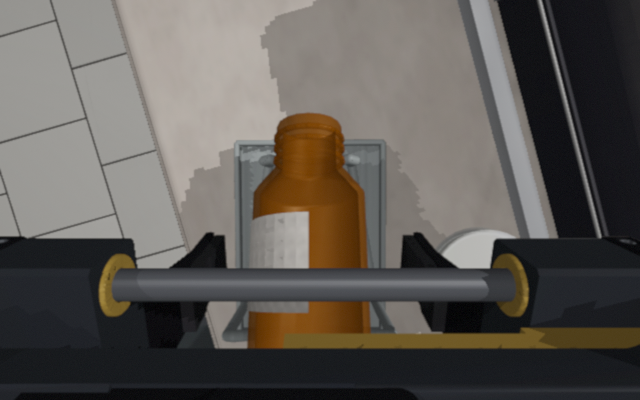

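>>> {"method": "drive_tool", "body": {
  "targets": [
    [[-2,3,0,0,0,0],[0,0,0,0,0,0]]
  ]
}}

```text
clock: 3.8
ee_pos: [0.4781, 0.3426, 0.2085]
ee_rot: [-2.886, 0.401, -0.042]
wrist_force: [-0.1, 1.0, -0.4]
grip_width: 0.0872
```

>>> {"method": "drive_tool", "body": {
  "targets": [
    [[0,0,0,0,0,0],[0,0,0,0,0,0],[0,0,0,0,0,0],[0,0,0,0,0,0],[0,0,0,0,0,0],[0,0,0,0,0,0],[0,0,0,0,0,0],[0,0,0,0,0,0]]
  ],
  "gripper": 0,
  "squeeze": 20
}}

```text
clock: 4.8
ee_pos: [0.4789, 0.3419, 0.2081]
ee_rot: [-2.887, 0.403, -0.044]
wrist_force: [4.4, -0.5, -0.5]
grip_width: 0.0496
```

>>> {"method": "drive_tool", "body": {
  "targets": [
    [[0,0,4,0,0,0],[0,0,10,0,0,0],[0,0,25,0,0,0],[0,0,40,0,0,0],[0,0,40,0,0,0],[0,0,40,0,0,0],[0,0,0,0,0,0],[0,0,0,0,0,0]]
  ]
}}

```text
clock: 5.8
ee_pos: [0.4774, 0.342, 0.3661]
ee_rot: [-2.888, 0.401, -0.039]
wrist_force: [-0.3, -0.2, -1.3]
grip_width: 0.0499
```

Run:
```python
from h import *
np.set_printoptions(precision=4,suppress=True)
o=manip.get_obs(); M=R.from_rotvec(o["ee_rot"]).as_matrix(); im=manip.snapshot("wrist")
print(o["ee_pos"],o["wrist_force"],o["ft_torque"],o["joint_positions"],o["grip_width"]);print(M)
cv2.imwrite("pics/w4.png",im[:,:,::-1])
```

```text
[0.4774 0.342  0.3661] [-0.3415 -0.1774 -1.2546] [-0.4446  0.1392  0.008 ] [-0.9143  0.1467  0.3227  1.7591 -0.2209  1.0807 -0.7867] 0.04994568538276515
[[ 0.9622 -0.2662  0.0567]
 [-0.2722 -0.9374  0.2174]
 [-0.0047 -0.2247 -0.9744]]
```

View pics/w4.png

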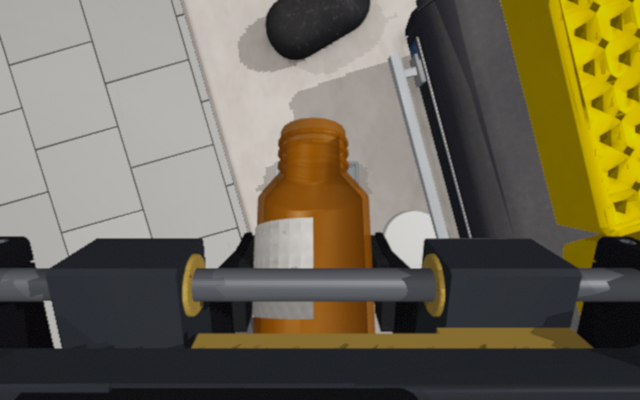

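```bash
cat > kin.py <<'E'
from h import *
import itertools
from scipy.optimize import least_squares
np.set_printoptions(precision=4,suppress=True)
D=[([-1.27890871,.32179007,-.0701133,1.45173627,.02263558,1.37079898,-.05691174],[.17820751,.62485491,.40365205],[2.50653479,1.89179679,-.00231]),
([-0.966,0.263,0.325,1.6017,-0.0837,1.2924,-0.9324],[0.4879,0.3715,0.3739],[3.1025,-0.4755,0.0014]),
([-0.8718,0.1464,0.3208,1.8997,-0.2509,0.95,-0.6898],[0.4671,0.3058,0.2999],[-2.8888,0.3816,-0.0402]),
([-0.8655,0.3171,0.2889,1.9058,-0.3387,0.7835,-0.6516],[0.4806,0.3391,0.2081],[-2.887,.403,-.042])]
o=manip.get_obs(); D.append((o["joint_positions"],o["ee_pos"],o["ee_rot"]))
def Rz(a): return R.from_euler('z',a)
def Ry(a): return R.from_euler('y',a)
def fk(q,p,s):
    d1,L1,L2,L3,e1,e2,w,y0,y7=p
    A=Rz(y0)*Rz(s[0]*q[0]); x=np.array([0,0,d1])
    A=A*Ry(q[1])*Rz(s[1]*q[2]); x=x+A.apply([e1,0,L1])
    A=A*Ry(q[3]); x=x+A.apply([e2,0,L2])
    A=A*Rz(s[2]*q[4])*Ry(q[5]); x=x+A.apply([w,0,L3])
    A=A*Rz(s[3]*q[6]+y7); return x,A
def res(p,s):
    out=[]
    for q,x,r in D:
        X,A=fk(q,p,s); out+=list((X-x)*10)+list((A.inv()*R.from_rotvec(r)).as_rotvec())+[]
    return np.array(out)
if __name__=="__main__":
    for s in itertools.product([1,-1],repeat=4):
        best=None
        for y0 in (0,np.pi,1.57,-1.57):
          for y7 in (0,np.pi,1.57,-1.57):
            f=least_squares(res,[.35,.45,.45,.15,0,0,0,y0,y7],args=(s,))
            if best is None or f.cost<best.cost: best=f
        print(s,best.cost,best.x)
E
python3 kin.py
```

```text
(1, 1, 1, 1) 13.682652567965198 [ 0.3198  3.2534  0.9158  2.1101 -0.6789  0.9196  0.4564  2.2994  0.3507]
(1, 1, 1, -1) 11.042847418627556 [ 0.3196  3.2585  0.9168  2.1122 -0.6805  0.9224  0.4568  2.3014  4.1319]
(1, 1, -1, 1) 8.863002110347775 [-2.1228  0.4224  0.0668 -1.9474  0.5811 -0.3735  0.3054  2.2328 -1.1872]
(1, 1, -1, -1) 6.3486253305791305 [-2.1225  0.4222  0.0668 -1.9473  0.5812 -0.3737  0.3054  2.2326  3.8501]
(1, -1, 1, 1) 3.4539406133664827 [-0.9109 -1.1771 -0.3727 -1.6207  0.4931 -0.9098  0.5786 -0.7642  1.8249]
(1, -1, 1, -1) 1.6413704917829053 [-0.9111 -1.1773 -0.3728 -1.6209  0.4932 -0.9099  0.5786 -0.7641  0.58  ]
(1, -1, -1, 1) 4.958458178224594 [-0.0986 -0.6884  0.3607 -1.0269  0.1134 -0.2389 -0.2908  2.2349  4.6578]
(1, -1, -1, -1) 3.288371900902024 [-0.0985 -0.6882  0.3607 -1.0266  0.1134 -0.2389 -0.2907  2.2348  3.4108]
(-1, 1, 1, 1) 5.624268478396334 [ 0.1699  1.5273  0.6424  1.0439 -0.4132  0.1596  0.0282 -0.1669 -1.4067]
(-1, 1, 1, -1) 3.7019350220664755 [ 0.1699  1.527   0.6424  1.0437 -0.4132  0.1595  0.0282 -0.167   3.6299]
(-1, 1, -1, 1) 3.976185132930295 [-1.0642  0.2701  0.2043 -1.0085  0.5047 -0.4006  0.2437 -0.1367 -1.5892]
(-1, 1, -1, -1) 2.2340079902805785 [-1.0637  0.27    0.2044 -1.0082  0.5048 -0.4005  0.2437 -0.1369  3.4475]
(-1, -1, 1, 1) 1.4599325596394617 [ 0.0822  0.3144  0.4713 -0.0299 -0.0158 -0.0862 -0.0827 -0.0339 -1.725 ]
(-1, -1, 1, -1) 0.3909532549468952 [ 0.0823  0.3145  0.4713 -0.0298 -0.0158 -0.0862 -0.0827 -0.0338  3.313 ]
(-1, -1, -1, 1) 0.8975515058523967 [ 0.2472  0.4512  0.5087  0.1745  0.0083 -0.0079 -0.001  -0.0405  4.3487]
(-1, -1, -1, -1) 0.0004662313735253131 [ 0.2473  0.4516  0.5087  0.1749  0.0083 -0.0077 -0.0008 -0.0407  3.1016]
```

```bash
cat > plan.py <<'E'
from kin import *
p=[ 0.2473,0.4516,0.5087,0.1749,0.0083,-0.0077,-0.0008,-0.0407,3.1016]; s=(-1,)*4
f=least_squares(res,p,args=(s,)); p=f.x; print(np.abs(f.fun).max())
lo=np.array([-2.86,-.3,-1.38,.06,-1.56,.09,-2.69]);hi=np.array([2.86,2.09,1.24,2.45,4.7,2.05,2.69])
def ik(q0,X,A,reg=.02,lim=True):
    def r(q):
        x,B=fk(q,p,s); return np.r_[(x-X)*20,(B.inv()*A).as_rotvec()*5,reg*(q-q0)]
    return least_squares(r,q0,bounds=(lo,hi)) if lim else least_squares(r,q0)
def toolrot(psi,el,flip=False):
    z=np.array([np.cos(psi)*np.cos(el),np.sin(psi)*np.cos(el),np.sin(el)])
    x=np.array([-np.sin(psi),np.cos(psi),0])   # horizontal
    if flip: x=-x
    return R.from_matrix(np.c_[x,np.cross(z,x),z])
if __name__=="__main__":
    q0=np.array(o["joint_positions"]); A0=R.from_rotvec(o["ee_rot"]); M=A0.as_matrix()
    G0=o["ee_pos"]+.164*M[:,2]
    peg=np.array([.5204,.1278])
    for el in (-30,-40,-20):
     for psi in (-105,-90,-75,-60,-45,-30):
        T=toolrot(np.deg2rad(psi),np.deg2rad(el))
        if (A0.inv()*T).magnitude()>2.2: T=toolrot(np.deg2rad(psi),np.deg2rad(el),True)
        rv=(T*A0.inv()).as_rotvec()
        q=q0.copy(); worst=0
        for k in np.linspace(0,1,25)[1:]:
            G=G0+(np.array([*peg,.19])-G0)*k
            A=R.from_rotvec(rv*k)*A0; g=ik(q,G-.164*A.as_matrix()[:,2],A); q=g.x
            x,B=fk(q,p,s); worst=max(worst,np.linalg.norm(x-(G-.164*A.as_matrix()[:,2])))
        qa=q.copy()
        for z in np.linspace(.19,.101,10):
            G=np.array([*peg,z]); q=ik(q,G-.164*A.as_matrix()[:,2],A).x
            x,B=fk(q,p,s); worst=max(worst,np.linalg.norm(x-(G-.164*A.as_matrix()[:,2])))
        print(el,psi,"rot",np.linalg.norm(rv).round(2),"err mm",(worst*1000).round(1),"q",q,"margin",np.minimum(q-lo,hi-q).min().round(2))
E
python3 plan.py
```

```text
0.01225366799391836
-30 -105 rot 1.27 err mm 0.0 q [-0.9467  0.7963  0.4324  1.4701  0.4066  1.7025 -0.883 ] margin 0.35
-30 -90 rot 1.3 err mm 0.0 q [-1.0311  0.6942  0.4058  1.6369  0.5585  1.5448 -0.8454] margin 0.51
-30 -75 rot 1.37 err mm 0.0 q [-1.0983  0.5807  0.3762  1.8159  0.7258  1.3893 -0.8342] margin 0.63
-30 -60 rot 1.47 err mm 0.0 q [-1.1403  0.4583  0.3432  2.0009  0.9183  1.2415 -0.8454] margin 0.45
-30 -45 rot 1.61 err mm 0.0 q [-1.1457  0.3288  0.3062  2.1861  1.1457  1.1024 -0.8734] margin 0.26
-30 -30 rot 1.77 err mm 0.0 q [-1.1011  0.1947  0.2689  2.3637  1.4203  0.9639 -0.9121] margin 0.09
-40 -105 rot 1.1 err mm 0.0 q [-0.9258  0.6834  0.4287  1.5394  0.3501  1.5927 -0.8671] margin 0.46
-40 -90 rot 1.13 err mm 0.0 q [-0.9957  0.5856  0.4008  1.6867  0.4957  1.4488 -0.7996] margin 0.6
-40 -75 rot 1.21 err mm 0.0 q [-1.0488  0.4756  0.3708  1.8458  0.6521  1.3023 -0.7503] margin 0.6
-40 -60 rot 1.34 err mm 0.0 q [-1.078   0.3557  0.339   2.0105  0.8248  1.156  -0.7133] margin 0.44
-40 -45 rot 1.49 err mm 0.0 q [-1.0743  0.2281  0.3064  2.1741  1.0178  1.0073 -0.6803] margin 0.28
-40 -30 rot 1.67 err mm 0.0 q [-1.0279  0.096   0.2778  2.3284  1.2346  0.8447 -0.6415] margin 0.12
-20 -105 rot 1.45 err mm 0.0 q [-0.9619  0.9084  0.4388  1.407   0.4633  1.8072 -0.8862] margin 0.24
-20 -90 rot 1.47 err mm 0.0 q [-1.0584  0.8059  0.414   1.5888  0.6147  1.6385 -0.8767] margin 0.41
-20 -75 rot 1.53 err mm 0.0 q [-1.1378  0.6941  0.3858  1.7823  0.7845  1.4769 -0.8996] margin 0.57
-20 -60 rot 1.62 err mm 0.0 q [-1.192   0.5759  0.3534  1.9816  0.9849  1.3305 -0.9525] margin 0.47
-20 -45 rot 1.74 err mm 0.0 q [-1.2086  0.4543  0.3154  2.1813  1.2292  1.2053 -1.0321] margin 0.27
-20 -30 rot 1.88 err mm 0.0 q [-1.1711  0.3329  0.2737  2.3746  1.5332  1.1017 -1.1327] margin 0.08
```

Run:
```python
from plan import *
A0=R.from_rotvec(o["ee_rot"]); 
T=toolrot(np.deg2rad(-60),np.deg2rad(-30))
if (A0.inv()*T).magnitude()>2.2: T=toolrot(np.deg2rad(-60),np.deg2rad(-30),True)
rv=(T*A0.inv()).as_rotvec()
X=np.array([.5204,.1278,.235])-.164*T.as_matrix()[:,2]
print(X,(X-o["ee_pos"])*1000, rv, rv/14, T.as_rotvec())
for z in (0,.03,.06): print("bar",atz("top",180+400/5.6,170+90/5.6,z),"rack edge",atz("top",180+400/5.6,170+58/5.6,z))
```

```text
0.01225366799391836
[0.4494 0.2508 0.317 ] [-28.0013 -91.1152 -48.3457] [-1.2929 -0.1657  0.6897] [-0.0924 -0.0118  0.0493] [2.0382 0.5461 0.3153]
bar [0.6025 0.3342 0.    ] rack edge [0.6215 0.334  0.    ]
bar [0.5998 0.3292 0.03  ] rack edge [0.6184 0.329  0.03  ]
bar [0.5971 0.3242 0.06  ] rack edge [0.6154 0.324  0.06  ]
```

>>> {"method": "drive_tool", "body": {
  "targets": [
    [[-2,-6.5,0,-0.0924,-0.0118,0.0493],[-2,-6.5,0,-0.0924,-0.0118,0.0493],[-2,-6.5,0,-0.0924,-0.0118,0.0493],[-2,-6.5,0,-0.0924,-0.0118,0.0493],[-2,-6.5,0,-0.0924,-0.0118,0.0493],[-2,-6.5,0,-0.0924,-0.0118,0.0493],[-2,-6.5,0,-0.0924,-0.0118,0.0493],[-2,-6.5,-5,-0.0924,-0.0118,0.0493],[-2,-6.5,-5,-0.0924,-0.0118,0.0493],[-2,-6.5,-8,-0.0924,-0.0118,0.0493],[-2,-6.5,-8,-0.0924,-0.0118,0.0493],[-2,-6.5,-8,-0.0924,-0.0118,0.0493],[-2,-6.5,-8,-0.0924,-0.0118,0.0493],[-2,-6.5,-6,-0.0924,-0.0118,0.0493],[0,0,0,0,0,0],[0,0,0,0,0,0]]
  ]
}}

```text
clock: 7.85
ee_pos: [0.4502, 0.2513, 0.3184]
ee_rot: [2.041, 0.548, 0.316]
wrist_force: [0.7, -0.2, -0.9]
grip_width: 0.0494
```

Run:
```python
from h import *
import pickle
np.set_printoptions(precision=4,suppress=True)
o=manip.get_obs(); M=R.from_rotvec(o["ee_rot"]).as_matrix()
ims={n:manip.snapshot(n)[:,:,::-1] for n in ("wrist","scene","top")}
pickle.dump((o,ims),open("s5.pkl","wb"))
print(o["clock"],o["ee_pos"],o["ee_pos"]+.164*M[:,2],o["wrist_force"],o["joint_positions"],o["grip_width"]);print(M)
cv2.imwrite("pics/w5.png",ims["wrist"])
cv2.imwrite("pics/s5.png",cv2.resize(ims["scene"][130:270,240:400],None,fx=4,fy=4,interpolation=cv2.INTER_CUBIC))
cv2.imwrite("pics/t5.png",cv2.resize(ims["top"][150:290,220:400],None,fx=4,fy=4,interpolation=cv2.INTER_CUBIC))
```

```text
7.85 [0.4502 0.2513 0.3184] [0.5213 0.1286 0.236 ] [ 0.737  -0.1724 -0.9048] [-1.1331  0.2509  0.3033  1.9369  0.9054  1.4694 -0.6457] 0.04943115982006695
[[ 0.8653  0.2517  0.4334]
 [ 0.5012 -0.4354 -0.7479]
 [ 0.0004  0.8643 -0.5029]]
```

View pics/w5.png

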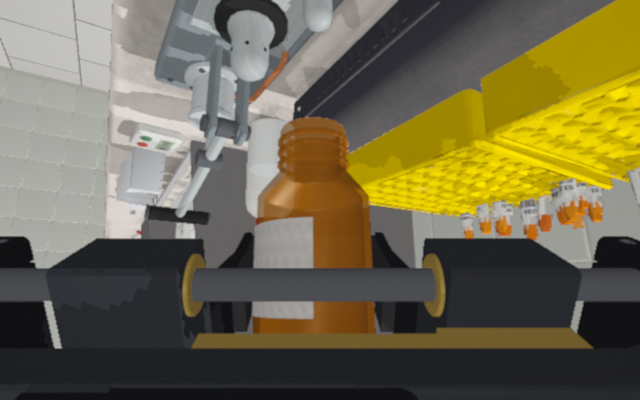

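View pics/s5.png

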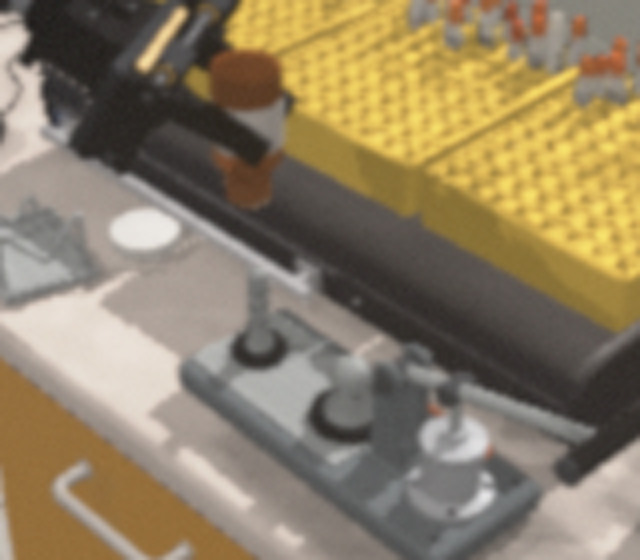

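View pics/t5.png

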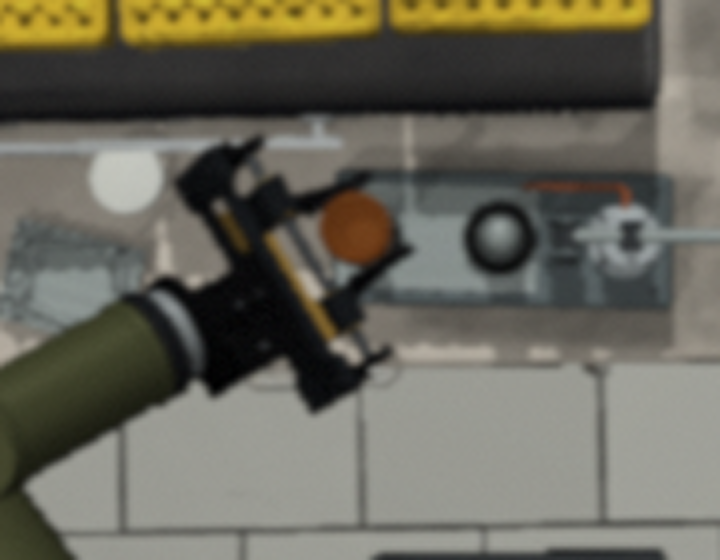

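Run:
```python
import cv2
a=cv2.imread("pics/w5.png")
cv2.imwrite("pics/w5c.png",cv2.resize(a[105:240,240:390],None,fx=5,fy=5,interpolation=cv2.INTER_CUBIC)[:600])
```

```text
(no output)
```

View pics/w5c.png

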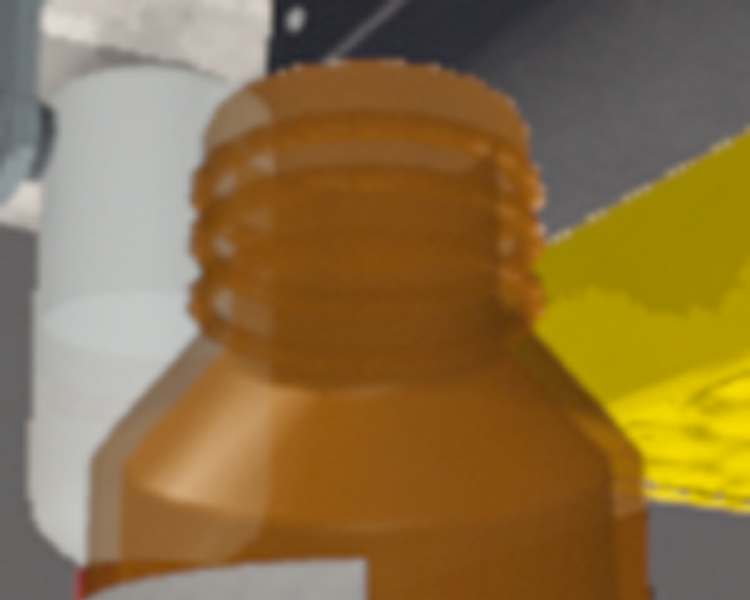

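```bash
cat > fit3.py <<'E'
from h import *
import pickle
from scipy.optimize import least_squares
np.set_printoptions(precision=4,suppress=True)
o,ims=pickle.load(open("s5.pkl","rb"))
c=manip.calibration("wrist");K=c["K"];Wi=np.linalg.inv(c["T_tool_cam"])
t=np.linspace(0,2*np.pi,721)
def P(pts):
    q=pts@Wi[:3,:3].T+Wi[:3,3]
    return np.c_[K[0,0]*q[:,0]/-q[:,2]+K[0,2],K[1,1]*q[:,1]/q[:,2]+K[1,2]]
def circ(p,a,s,r):
    e1=np.cross([1,0,0],a);e1/=np.linalg.norm(e1);e2=np.cross(a,e1)
    return p+s*a+r*(np.outer(np.cos(t),e1)+np.outer(np.sin(t),e2))
def ax(th,ro): # th angle from tool z toward -y
    return R.from_euler('y',ro).apply([0,-np.sin(th),np.cos(th)])
def res(q):
    # q: grasp pt x,y,z in tool (on axis, 40 mm from base), th, ro
    a=ax(q[3],q[4]); p=q[:3]-.04*a
    m=P(circ(p,a,.105,.0155)); j=P(circ(p,a,.072,.025))
    out=[m[:,1].min()-117,(m[:,0].max()-m[:,0].min())-64.4,(m[:,0].max()+m[:,0].min())/2-313.6,(m[m[:,0].argmin(),1]+m[m[:,0].argmax(),1])/2-131,
     (j[:,0].max()-j[:,0].min())-111,(j[:,0].max()+j[:,0].min())/2-313.5,.5*((j[j[:,0].argmin(),1]+j[j[:,0].argmax(),1])/2-198)]
    return np.r_[out,(q[1])/.01,(q[2]-.164)/.004]
s=least_squares(res,[0,0,.164,np.deg2rad(60),0]);q=s.x
print(q,np.rad2deg(q[3:]),s.fun)
T=R.from_rotvec(o["ee_rot"]).as_matrix();a=ax(q[3],q[4])
aw=T@a; mw=o["ee_pos"]+T@(q[:3]+.065*a); bw=o["ee_pos"]+T@(q[:3]-.04*a)
print("axis world",aw,"mouth",mw,"base",bw)
for n in("top","scene"): print(n,"base",proj(n,bw),"mouth",proj(n,mw))
E
python3 fit3.py
```

```text
[-0.0003 -0.0018  0.1615  1.0621  0.0041] [60.8563  0.2333] [ 0.232   0.5286 -0.0006 -0.0217 -0.3515  0.0007 -0.4545 -0.1849 -0.6162]
axis world [-0.0071  0.017  -0.9998] mouth [0.5191 0.1322 0.1706] base [0.5198 0.1304 0.2756]
top base [309.3686 205.8523] mouth [310.555  207.7698]
scene base [302.1534 146.2511] mouth [302.202  178.9371]
```

```bash
cat >> fit3.py <<'E'
import cv2
cv2.imwrite("pics/w5d.png",cv2.resize(ims["wrist"][0:50,280:360],None,fx=8,fy=8,interpolation=cv2.INTER_CUBIC))
t5=atz("top",309.25,206.75,.2756); print("base by top",t5)
print("peg scene px pred",proj("scene",[.5204,.1278,.036]),proj("scene",[.5204,.1278,.108]))
cv2.imwrite("pics/s5d.png",cv2.resize(ims["scene"][165:235,270:340],None,fx=8,fy=8,interpolation=cv2.INTER_CUBIC))
E
python3 fit3.py
```

```text
[-0.0003 -0.0018  0.1615  1.0621  0.0041] [60.8563  0.2333] [ 0.232   0.5286 -0.0006 -0.0217 -0.3515  0.0007 -0.4545 -0.1849 -0.6162]
axis world [-0.0071  0.017  -0.9998] mouth [0.5191 0.1322 0.1706] base [0.5198 0.1304 0.2756]
top base [309.3686 205.8523] mouth [310.555  207.7698]
scene base [302.1534 146.2511] mouth [302.202  178.9371]
base by top [0.5174 0.1308 0.2756]
peg scene px pred [304.3197 216.3929] [303.955  197.2568]
```

View pics/w5d.png

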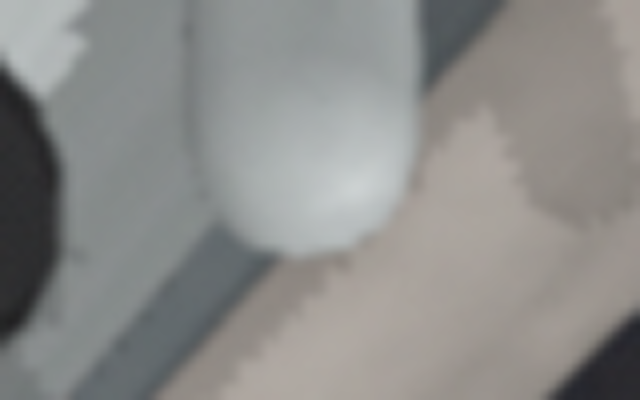

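View pics/s5d.png

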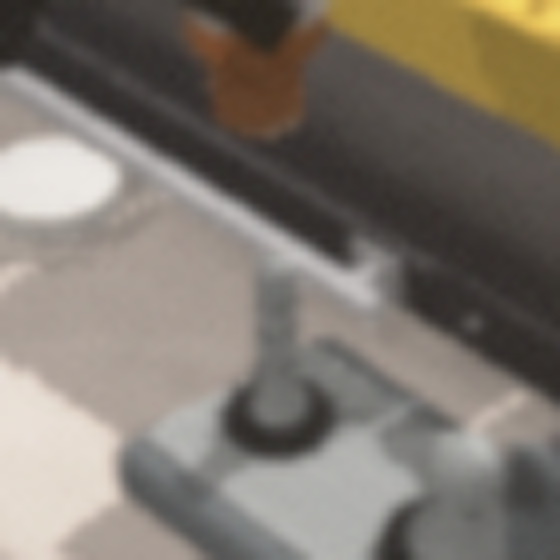

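```bash
cat >> fit3.py <<'E'
print("peg by wrist", atz("wrist",318,17.5,.100,o))
print("peg by scene axis: ", [atz("scene",270+277/8,165+y/8,z) for y,z in ((405,.036),)])
K_,W_=cam("wrist",o); q_=np.linalg.inv(W_)@[.5204,.1278,.100,1]; print("depth",-q_[2],"px",proj("wrist",[.5204,.1278,.1],o))
E
python3 fit3.py | tail -3
```

```text
peg by wrist [0.5239 0.1288 0.1   ]
peg by scene axis:  [array([0.5236, 0.1298, 0.036 ])]
depth 0.19185804188792221 px [311.4851  16.3222]
```

>>> {"method": "drive_tool", "body": {
  "targets": [
    [[3.5,-2,-2,-0.015,-0.005,0],[0,0,-12,0,0,0],[0,0,-15,0,0,0],[0,0,-15,0,0,0],[0,0,-9,0,0,0],[0,0,0,0,0,0],[0,0,0,0,0,0],[0,0,0,0,0,0]]
  ]
}}

```text
clock: 9.0
ee_pos: [0.4539, 0.2492, 0.2663]
ee_rot: [2.025, 0.546, 0.318]
wrist_force: [-0.5, 0.1, -0.7]
grip_width: 0.0493
```

Run:
```python
from h import *
import pickle
np.set_printoptions(precision=4,suppress=True)
o=manip.get_obs(); M=R.from_rotvec(o["ee_rot"]).as_matrix()
ims={n:manip.snapshot(n)[:,:,::-1] for n in ("wrist","scene","top")}
pickle.dump((o,ims),open("s6.pkl","wb"))
print(o["clock"],o["ee_pos"],o["wrist_force"],o["joint_positions"],o["grip_width"])
q=np.array([-0.0003,-0.0018,0.1615]);a=R.from_euler('y',.0041).apply([0,-np.sin(1.0621),np.cos(1.0621)])
print("axis",M@a,"mouth",o["ee_pos"]+M@(q+.065*a))
cv2.imwrite("pics/w6.png",ims["wrist"])
cv2.imwrite("pics/w6c.png",cv2.resize(ims["wrist"][60:200,240:390],None,fx=4,fy=4,interpolation=cv2.INTER_CUBIC))
cv2.imwrite("pics/s6.png",cv2.resize(ims["scene"][145:225,265:345],None,fx=7,fy=7,interpolation=cv2.INTER_CUBIC))
cv2.imwrite("pics/t6.png",cv2.resize(ims["top"][180:240,280:360],None,fx=8,fy=8,interpolation=cv2.INTER_CUBIC))
```

```text
9.0 [0.4539 0.2492 0.2663] [-0.4818  0.1408 -0.7215] [-1.1237  0.3348  0.303   1.9663  0.911   1.3995 -0.7228] 0.049283454620975005
axis [-0.0006  0.0015 -1.    ] mouth [0.5238 0.1279 0.1208]
```

View pics/w6c.png

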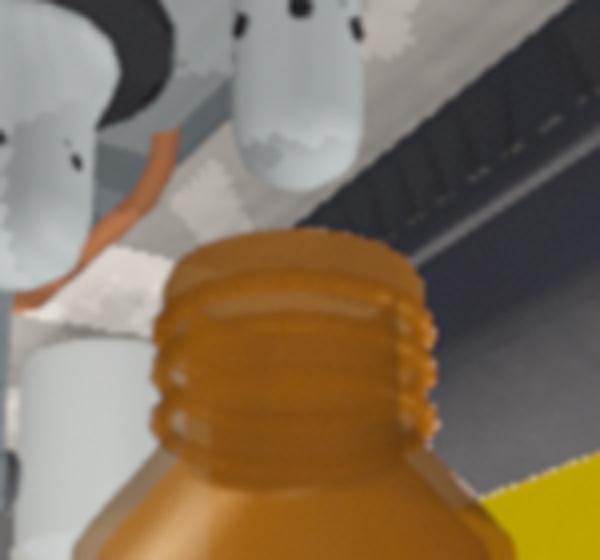

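View pics/s6.png

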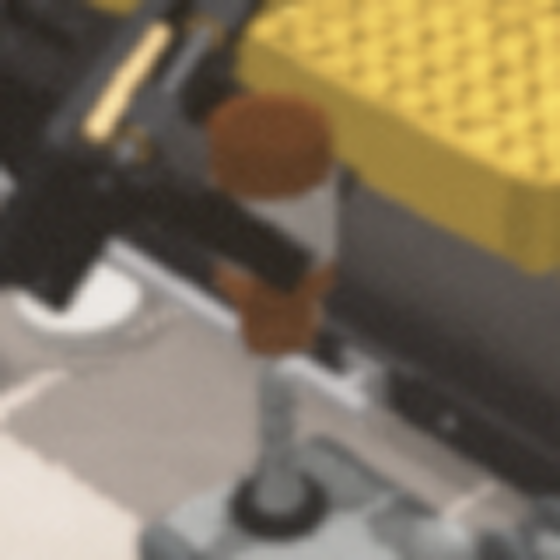

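View pics/t6.png

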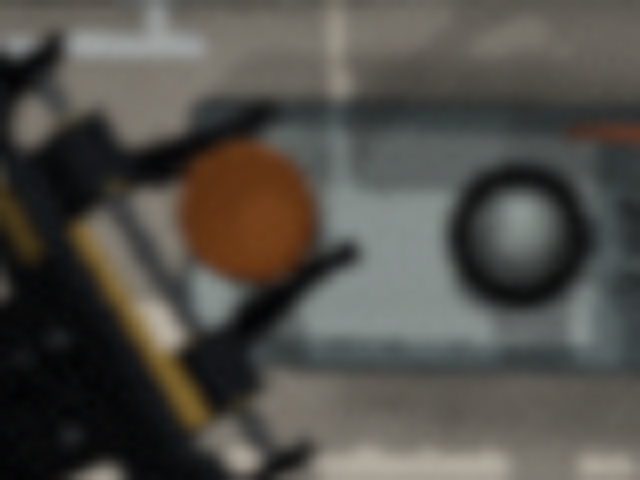

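Run:
```python
from h import *
import pickle
np.set_printoptions(precision=4,suppress=True)
o,ims=pickle.load(open("s6.pkl","rb"))
print("peg wrist",atz("wrist",314.5,91.2,.1,o))
print("base top",atz("top",311,206.25,.2258),"peg top",atz("top",295+102/5.6,160+270/5.6,.105),atz("top",295+105/5.6,160+275/5.6,.036))
M=R.from_rotvec(o["ee_rot"]).as_matrix()
m=np.array([.5238,.1279,.1208]); print(proj("wrist",m,o), "rim top row obs",60+230/4, "sc", proj("scene",m),265+280/7,145+345/7)
```

```text
peg wrist [0.5232 0.1298 0.1   ]
base top [0.521  0.1283 0.2258] peg top [0.5204 0.1272 0.105 ] [0.5204 0.1284 0.036 ]
[313.5467 132.3292] rim top row obs 117.5 sc [304.726 193.208] 305.0 194.28571428571428
```

>>> {"method": "drive_tool", "body": {
  "targets": [
    [[-0.5,1,-5,0,0,0],[0,0,-5,0,0,0],[0,0,-7,0,0,0],[0,0,-8,0,0,0],[0,0,-8,0,0,0],[0,0,-7,0,0,0],[0,0,0,0,0,0],[0,0,0,0,0,0]]
  ]
}}

```text
clock: 10.15
ee_pos: [0.4534, 0.2501, 0.2259]
ee_rot: [2.024, 0.546, 0.317]
wrist_force: [1.2, -0.1, -1.3]
grip_width: 0.0493
```

Run:
```python
from h import *
import pickle
np.set_printoptions(precision=4,suppress=True)
o=manip.get_obs()
ims={n:manip.snapshot(n)[:,:,::-1] for n in ("wrist","scene")}
print(o["ee_pos"],o["wrist_force"])
cv2.imwrite("pics/w7c.png",cv2.resize(ims["wrist"][40:240,220:410],None,fx=3,fy=3,interpolation=cv2.INTER_CUBIC))
cv2.imwrite("pics/s7.png",cv2.resize(ims["scene"][145:225,265:345],None,fx=7,fy=7,interpolation=cv2.INTER_CUBIC))
```

```text
[0.4534 0.2501 0.2259] [ 1.178  -0.1212 -1.2622]
```

View pics/w7c.png

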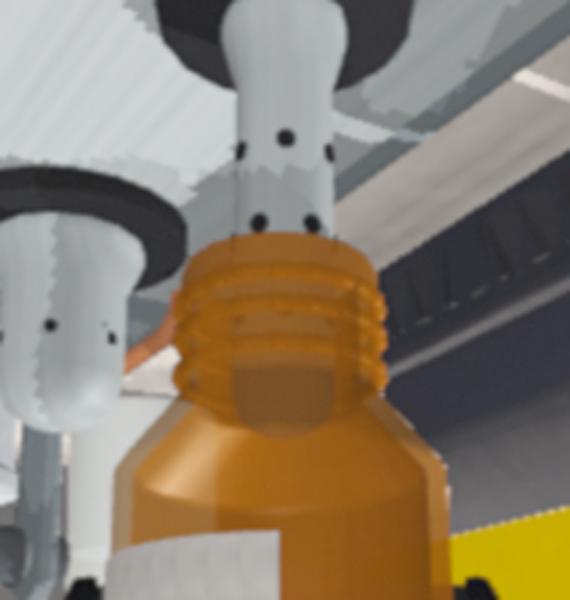

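View pics/s7.png

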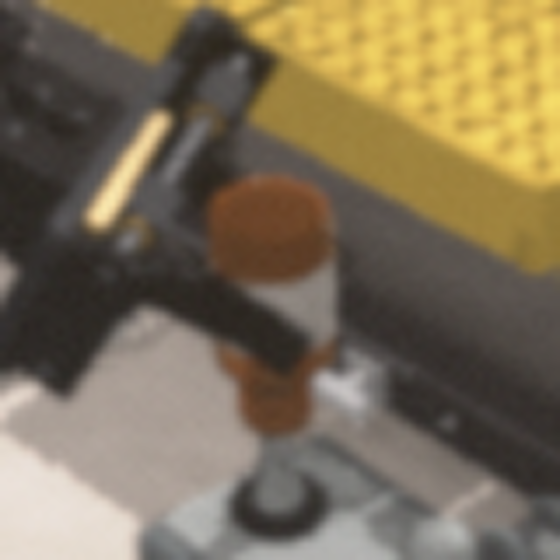

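>>> {"method": "drive_tool", "body": {
  "targets": [
    [[0,0,-6,0,0,0],[0,0,-7,0,0,0],[0,0,-7,0,0,0],[0,0,-6,0,0,0],[0,0,-4,0,0,0],[0,0,-3,0,0,0],[0,0,0,0,0,0],[0,0,0,0,0,0]]
  ]
}}

```text
clock: 11.25
ee_pos: [0.4533, 0.2501, 0.1929]
ee_rot: [2.024, 0.546, 0.317]
wrist_force: [0.4, 0.0, -0.9]
grip_width: 0.0494
```

>>> {"method": "drive_tool", "body": {
  "targets": [
    [[0,0,-2,0,0,0],[0,0,-2,0,0,0],[0,0,0,0,0,0]]
  ]
}}

```text
clock: 11.62
ee_pos: [0.4532, 0.25, 0.1886]
ee_rot: [2.024, 0.546, 0.316]
wrist_force: [-0.5, 0.5, -0.8]
grip_width: 0.0496
```

>>> {"method": "drive_tool", "body": {
  "targets": [
    [[0,0,-2,0,0,0],[0,0,-1,0,0,0],[0,0,0,0,0,0]]
  ]
}}

```text
clock: 12.0
ee_pos: [0.4532, 0.25, 0.1857]
ee_rot: [2.024, 0.546, 0.316]
wrist_force: [0.1, 0.9, -1.4]
grip_width: 0.0495
```

Run:
```python
from h import *
np.set_printoptions(precision=4,suppress=True)
o=manip.get_obs()
im=manip.snapshot("wrist")[:,:,::-1]
print(o["ee_pos"],o["wrist_force"],o["ft_torque"])
cv2.imwrite("pics/w8c.png",cv2.resize(im[40:240,220:410],None,fx=3,fy=3,interpolation=cv2.INTER_CUBIC))
```

```text
[0.4532 0.25   0.1857] [ 0.0714  0.8514 -1.446 ] [1.0687 0.5933 0.0173]
```

View pics/w8c.png

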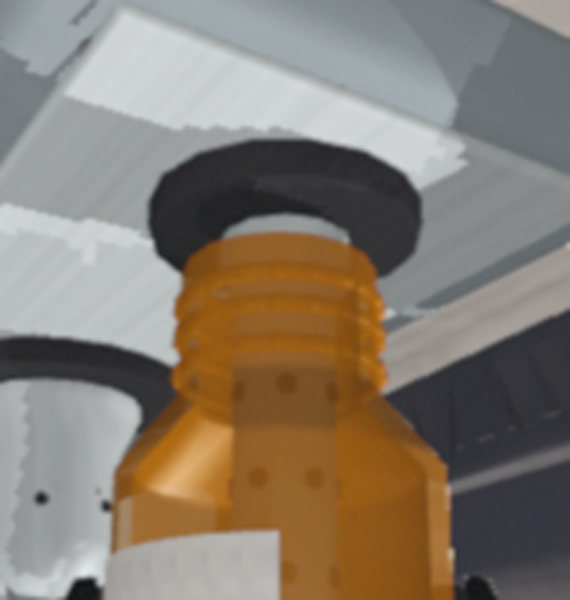

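>>> {"method": "drive_tool", "body": {
  "targets": [
    [[0,0,-1,0,0,0],[0,0,-1,0,0,0],[0,0,0,0,0,0]]
  ]
}}

```text
clock: 12.42
ee_pos: [0.4532, 0.25, 0.1837]
ee_rot: [2.024, 0.546, 0.316]
wrist_force: [0.2, -0.2, -1.4]
grip_width: 0.0494
```

>>> {"method": "drive_tool", "body": {
  "targets": [
    [[0,0,-1,0,0,0],[0,0,0,0,0,0]]
  ]
}}

```text
clock: 12.68
ee_pos: [0.4532, 0.2501, 0.1827]
ee_rot: [2.024, 0.546, 0.316]
wrist_force: [0.2, -0.1, -1.0]
grip_width: 0.0492
```

>>> {"method": "drive_tool", "body": {
  "targets": [
    [[0,0,-1,0,0,0],[0,0,0,0,0,0]]
  ]
}}

```text
clock: 12.92
ee_pos: [0.4532, 0.25, 0.1817]
ee_rot: [2.024, 0.546, 0.316]
wrist_force: [-0.6, 0.0, -0.6]
grip_width: 0.0494
```

>>> {"method": "drive_tool", "body": {
  "targets": [
    [[0,0,-1,0,0,0],[0,0,0,0,0,0]]
  ]
}}

```text
clock: 13.18
ee_pos: [0.4533, 0.2501, 0.1808]
ee_rot: [2.024, 0.546, 0.317]
wrist_force: [0.1, -0.5, -1.5]
grip_width: 0.0498
```

>>> {"method": "drive_tool", "body": {
  "targets": [
    [[0,0,-1,0,0,0],[0,0,0,0,0,0]]
  ]
}}

```text
clock: 13.42
ee_pos: [0.4536, 0.2498, 0.1803]
ee_rot: [2.023, 0.545, 0.317]
wrist_force: [-0.8, -1.1, 3.6]
grip_width: 0.0495
```

Run:
```python
from h import *
np.set_printoptions(precision=4,suppress=True)
o=manip.get_obs()
im=manip.snapshot("wrist")[:,:,::-1]
print(o["ee_pos"],o["wrist_force"],o["ft_torque"])
cv2.imwrite("pics/w9c.png",cv2.resize(im[90:170,260:370],None,fx=6,fy=6,interpolation=cv2.INTER_CUBIC))
```

```text
[0.4536 0.2498 0.1803] [-0.8204 -1.0937  3.605 ] [ 0.2105  0.1867 -0.103 ]
```

View pics/w9c.png

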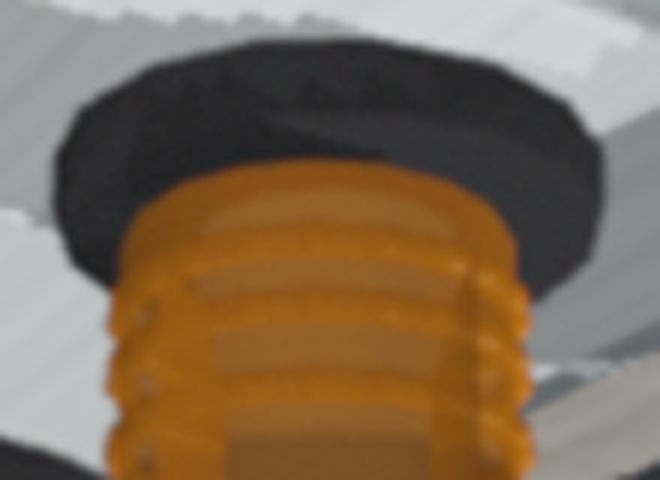

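>>> {"method": "drive_tool", "body": {
  "targets": [
    [[0,0,0,0,0,0],[0,0,0,0,0,0],[0,0,0,0,0,0]]
  ],
  "gripper": 66
}}

```text
clock: 13.85
ee_pos: [0.4531, 0.2503, 0.1795]
ee_rot: [2.024, 0.547, 0.316]
wrist_force: [-0.2, 0.4, 0.3]
grip_width: 0.0568
```

>>> {"method": "drive_tool", "body": {
  "targets": [
    [[0,0,0,0,0,0],[0,0,0,0,0,0]]
  ],
  "gripper": 85
}}

```text
clock: 14.1
ee_pos: [0.4532, 0.2501, 0.1797]
ee_rot: [2.024, 0.546, 0.316]
wrist_force: [-0.4, -0.4, 0.7]
grip_width: 0.0694
```

Run:
```python
from h import *
np.set_printoptions(precision=4,suppress=True)
o=manip.get_obs()
im=manip.snapshot("wrist")[:,:,::-1]
print(o["ee_pos"],o["wrist_force"],o["grip_width"],R.from_rotvec(o["ee_rot"]).as_matrix()[:,2])
cv2.imwrite("pics/w10.png",im)
```

```text
[0.4532 0.2501 0.1797] [-0.406  -0.3527  0.6569] 0.06944527217930702 [ 0.4367 -0.7556 -0.4883]
```

View pics/w10.png

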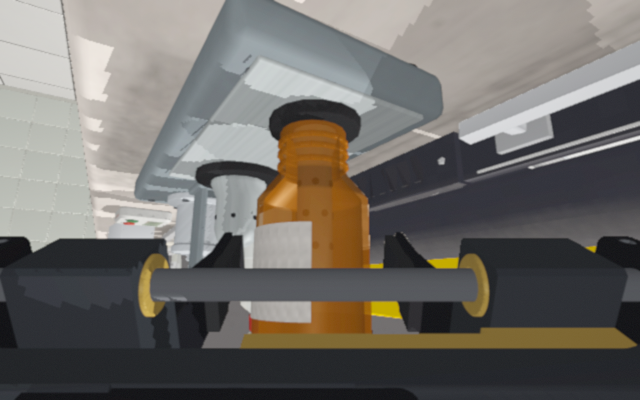

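>>> {"method": "drive_tool", "body": {
  "targets": [
    [[-2,4,2.5,0,0,0],[-5,8,5,0,0,0],[-6,10,6.5,0,0,0],[-6,10,6.5,0,0,0],[-6,10,6.5,0,0,0],[-6,10,6.5,0,0,0],[-6,10,6.5,0,0,0],[-6,10,6.5,0,0,0],[-6,10,6.5,0,0,0],[-6,10,6.5,0,0,0],[0,0,20,0,0,0],[0,0,30,0,0,0],[0,0,40,0,0,0],[0,0,40,0,0,0],[0,0,40,0,0,0],[0,0,0,0,0,0]]
  ]
}}

```text
clock: 16.15
ee_pos: [0.399, 0.3415, 0.4136]
ee_rot: [2.029, 0.541, 0.322]
wrist_force: [0.5, 0.1, 0.9]
grip_width: 0.074
```

Run:
```python
from h import *
np.set_printoptions(precision=4,suppress=True)
o=manip.get_obs()
im={n:manip.snapshot(n)[:,:,::-1] for n in ("wrist","scene","top")}
print(o["clock"],o["ee_pos"],o["ee_rot"],o["wrist_force"],o["joint_positions"])
cv2.imwrite("pics/s11.png",cv2.resize(im["scene"][130:280,230:440],None,fx=3.5,fy=3.5,interpolation=cv2.INTER_CUBIC))
cv2.imwrite("pics/t11.png",cv2.resize(im["top"][150:250,290:440],None,fx=5,fy=5,interpolation=cv2.INTER_CUBIC))
```

```text
16.15 [0.399  0.3415 0.4136] [2.0287 0.5413 0.3216] [0.4627 0.1182 0.9087] [-1.2458  0.2249  0.2419  1.7558  0.8546  1.7358 -0.5866]
```

View pics/s11.png

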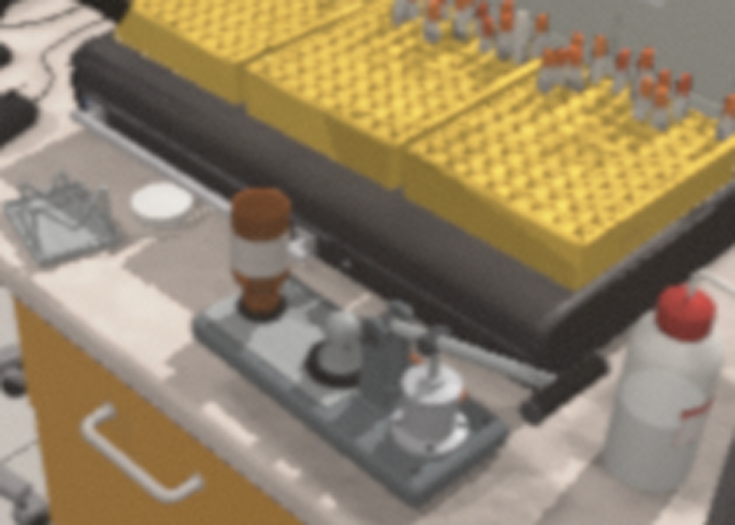

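View pics/t11.png

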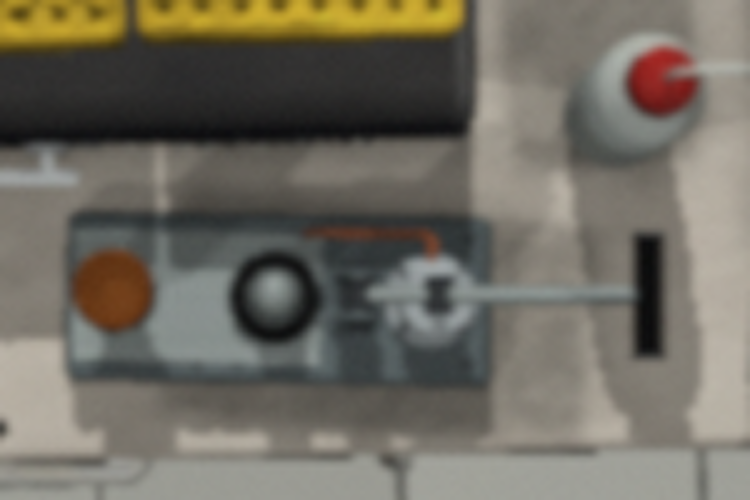

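Run:
```python
from plan import *
q0=np.array(o["joint_positions"]);A0=R.from_rotvec(o["ee_rot"])
for sg in (1,-1):
    x=np.array([0,sg,0.]);z=np.array([0,0,-1.]);T=R.from_matrix(np.c_[x,np.cross(z,x),z])
    rv=(T*A0.inv()).as_rotvec(); X0=o["ee_pos"]; X1=np.array([.503,-.190,.400]); q=q0.copy();w=0;dq=0
    for k in np.linspace(0,1,25)[1:]:
        qq=ik(q,X0+(X1-X0)*k,R.from_rotvec(rv*k)*A0).x; dq=max(dq,np.abs(qq-q).max()); q=qq
        w=max(w,np.linalg.norm(fk(q,p,s)[0]-(X0+(X1-X0)*k)))
    print(sg,rv,np.linalg.norm(rv),(X1-X0)*1000,w,q,dq)
    q=ik(q,np.array([.503,-.190,.262]),T).x; print(q,np.minimum(q-lo,hi-q))
```

```text
0.05856962144166422
1 [0.5554 0.9567 0.9408] 1.4522378662991677 [ 104.7835 -531.4857   -9.1632] 5.161531627334067e-06 [-0.7852  0.1776  1.2079  1.7576 -0.1711  1.3239  2.0351] 0.23523747935102723
[-0.6248  0.3616  1.0803  1.9104 -0.361   1.083   2.1779] [2.2352 0.6616 0.1597 0.5396 1.199  0.967  0.5121]
-1 [ 1.0913 -0.6335 -1.8656] 2.2522478042239253 [ 104.7835 -531.4857   -9.1632] 5.39648033365275e-07 [-0.5374  0.1132  0.9124  1.7575 -0.0924  1.3157 -1.1708] 0.08412224303055371
[-0.4481  0.2802  0.8573  1.9104 -0.2424  1.0578 -1.0558] [2.4119 0.5802 0.3827 0.5396 1.3176 0.9678 1.6342]
```

>>> {"method": "drive_tool", "body": {
  "targets": [
    [[5.8,-33,0,0.0682,-0.0396,-0.1166],[5.8,-33,0,0.0682,-0.0396,-0.1166],[5.8,-33,0,0.0682,-0.0396,-0.1166],[5.8,-33,0,0.0682,-0.0396,-0.1166],[5.8,-33,0,0.0682,-0.0396,-0.1166],[5.8,-33,0,0.0682,-0.0396,-0.1166],[5.8,-33,0,0.0682,-0.0396,-0.1166],[5.8,-33,0,0.0682,-0.0396,-0.1166],[5.8,-33,0,0.0682,-0.0396,-0.1166],[5.8,-33,0,0.0682,-0.0396,-0.1166],[5.8,-33,0,0.0682,-0.0396,-0.1166],[5.8,-33,0,0.0682,-0.0396,-0.1166],[5.8,-33,0,0.0682,-0.0396,-0.1166],[5.8,-33,0,0.0682,-0.0396,-0.1166],[5.8,-33,0,0.0682,-0.0396,-0.1166],[5.8,-33,0,0.0682,-0.0396,-0.1166],[0,0,0,0,0,0],[0,0,0,0,0,0]]
  ],
  "gripper": 0
}}

```text
clock: 18.55
ee_pos: [0.4909, -0.185, 0.4083]
ee_rot: [2.221, -2.218, -0.002]
wrist_force: [0.3, 0.1, 0.1]
grip_width: 0.0005
```

Run:
```python
from h import *
import pickle
np.set_printoptions(precision=4,suppress=True)
o=manip.get_obs()
im={n:manip.snapshot(n)[:,:,::-1] for n in ("wrist","top")}
pickle.dump((o,im),open("s12.pkl","wb"))
print(o["clock"],o["ee_pos"],R.from_rotvec(o["ee_rot"]).as_matrix(),o["wrist_force"],o["grip_width"],o["joint_positions"])
cv2.imwrite("pics/w12.png",im["wrist"])
cv2.imwrite("pics/t12.png",im["top"])
```

```text
18.55 [ 0.4909 -0.185   0.4083] [[ 0.0012 -1.     -0.0029]
 [-1.     -0.0012 -0.0011]
 [ 0.0011  0.0029 -1.    ]] [0.2824 0.0659 0.115 ] 0.0005330940776044803 [-0.5967  0.0514  0.9462  1.7816 -0.0408  1.3325 -1.2109]
```

View pics/w12.png

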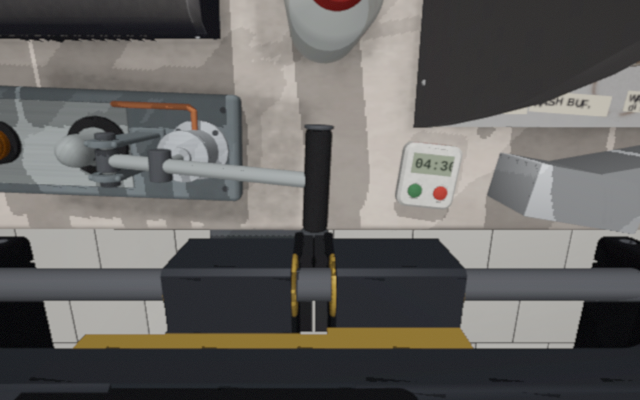

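View pics/t12.png

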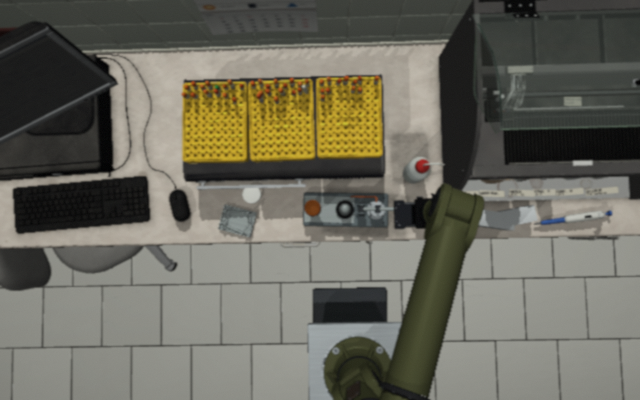

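Run:
```python
from h import *
import pickle
np.set_printoptions(precision=4,suppress=True)
o,im=pickle.load(open("s12.pkl","rb"))
for u,v in [(319,127),(317,180),(316,231)]: print(atz("wrist",u,v,.16,o))
print("wash",atz("wrist",333,40,.12,o),atz("wrist",333,55,.1,o))
print("tip now",o["ee_pos"]+.182*R.from_rotvec(o["ee_rot"]).as_matrix()[:,2])
```

```text
[ 0.5474 -0.1896  0.16  ]
[ 0.5132 -0.1884  0.16  ]
[ 0.4775 -0.1878  0.16  ]
wash [ 0.6042 -0.1998  0.12  ] [ 0.5967 -0.201   0.1   ]
tip now [ 0.4903 -0.1852  0.2263]
```

>>> {"method": "drive_tool", "body": {
  "targets": [
    [[9,-5,-18,0,0,0],[0,0,-20,0,0,0],[0,0,-15,0,0,0],[0,0,-4,0,0,0],[0,0,0,0,0,0]]
  ]
}}

```text
clock: 19.27
ee_pos: [0.5002, -0.1906, 0.3524]
ee_rot: [2.221, -2.22, 0.001]
wrist_force: [0.6, 0.2, 0.3]
grip_width: 0.0002
```

>>> {"method": "drive_tool", "body": {
  "targets": [
    [[0,0,-6,0,0,0],[0,0,-10,0,0,0],[0,0,-12,0,0,0],[0,0,-12,0,0,0],[0,0,-12,0,0,0],[0,0,-12,0,0,0],[0,0,-9,0,0,0],[0,0,-6,0,0,0],[0,0,0,0,0,0]]
  ]
}}

```text
clock: 20.4
ee_pos: [0.5002, -0.1909, 0.2728]
ee_rot: [2.22, -2.221, 0.001]
wrist_force: [0.7, -1.8, 6.2]
grip_width: 0.0004
```

Run:
```python
from h import *
np.set_printoptions(precision=4,suppress=True)
o=manip.get_obs(); print(o["ee_pos"][2]-.182,o["wrist_force"],o["ft_torque"])
im=manip.snapshot("scene")[:,:,::-1]
cv2.imwrite("pics/s13.png",cv2.resize(im[150:300,270:460],None,fx=4,fy=4,interpolation=cv2.INTER_CUBIC))
```

```text
0.09075965847075368 [ 0.7079 -1.8271  6.1894] [-0.6341  0.1267 -0.0277]
```

View pics/s13.png

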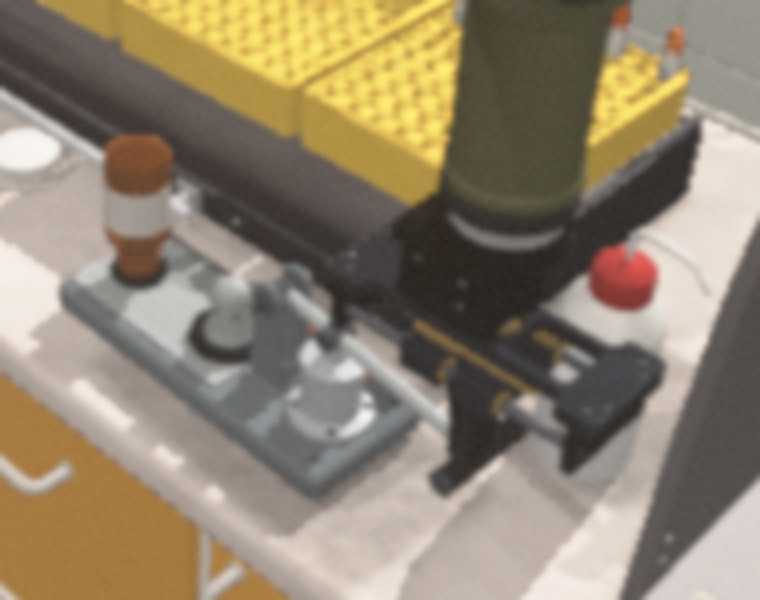

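>>> {"method": "drive_tool", "body": {
  "targets": [
    [[0,0,-3,0,0,0],[0,0,-3,0,0,0],[0,0,0,0,0,0]]
  ]
}}

```text
clock: 20.82
ee_pos: [0.5002, -0.1905, 0.2671]
ee_rot: [2.221, -2.221, -0.0]
wrist_force: [-0.2, -1.9, 7.2]
grip_width: 0.0003
```

>>> {"method": "drive_tool", "body": {
  "targets": [
    [[0,0,-1.5,0,0,0],[0,0,0,0,0,0]]
  ]
}}

```text
clock: 21.08
ee_pos: [0.5002, -0.1906, 0.2664]
ee_rot: [-2.221, 2.222, 0.001]
wrist_force: [-2.9, -0.6, 11.8]
grip_width: 0.0004
```

>>> {"method": "drive_tool", "body": {
  "targets": [
    [[0,0,-1.5,0,0,0],[0,0,0,0,0,0]]
  ]
}}

```text
clock: 21.32
ee_pos: [0.5003, -0.1907, 0.2659]
ee_rot: [-2.221, 2.221, 0.002]
wrist_force: [-5.5, 0.4, 19.5]
grip_width: 0.0009
```

>>> {"method": "drive_tool", "body": {
  "targets": [
    [[0,0,10,0,0,0],[0,0,14,0,0,0],[0,0,14,0,0,0],[0,0,14,0,0,0],[0,0,14,0,0,0],[0,0,14,0,0,0],[0,0,10,0,0,0],[0,0,0,0,0,0],[0,0,0,0,0,0],[0,0,0,0,0,0],[0,0,0,0,0,0]]
  ]
}}

```text
clock: 22.7
ee_pos: [0.5, -0.1909, 0.3539]
ee_rot: [2.22, -2.221, 0.0]
wrist_force: [0.1, 0.2, -0.0]
grip_width: 0.0001
```

Run:
```python
from h import *
np.set_printoptions(precision=4,suppress=True)
o=manip.get_obs(); print(o["ee_pos"][2],o["wrist_force"])
im=manip.snapshot("scene")[:,:,::-1]
cv2.imwrite("pics/s14.png",cv2.resize(im[150:300,270:460],None,fx=4,fy=4,interpolation=cv2.INTER_CUBIC))
```

```text
0.3538888142360414 [ 0.0745  0.1597 -0.03  ]
```

View pics/s14.png

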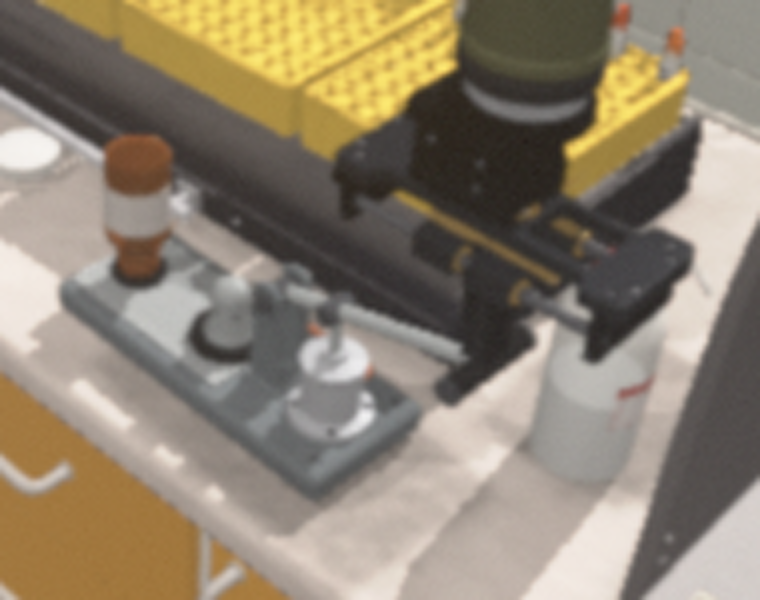

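>>> {"method": "drive_tool", "body": {
  "targets": [
    [[0,0,-8,0,0,0],[0,0,-14,0,0,0],[0,0,-14,0,0,0],[0,0,-14,0,0,0],[0,0,-14,0,0,0],[0,0,-12,0,0,0],[0,0,-7,0,0,0],[0,0,-4,0,0,0],[0,0,-2.5,0,0,0],[0,0,0,0,0,0],[0,0,0,0,0,0]]
  ]
}}

```text
clock: 24.12
ee_pos: [0.5003, -0.1909, 0.266]
ee_rot: [-2.221, 2.222, 0.001]
wrist_force: [-5.1, 0.6, 19.9]
grip_width: 0.0001
```

>>> {"method": "drive_tool", "body": {
  "targets": [
    [[0,0,9.5,0,0,0],[0,0,14,0,0,0],[0,0,14,0,0,0],[0,0,14,0,0,0],[0,0,14,0,0,0],[0,0,14,0,0,0],[0,0,10,0,0,0],[0,0,0,0,0,0],[0,0,0,0,0,0],[0,0,0,0,0,0],[0,0,0,0,0,0]]
  ]
}}

```text
clock: 25.5
ee_pos: [0.4999, -0.1909, 0.3539]
ee_rot: [2.22, -2.221, 0.0]
wrist_force: [0.5, 0.1, -0.1]
grip_width: 0.0001
```

>>> {"method": "drive_tool", "body": {
  "targets": [
    [[0,0,-8,0,0,0],[0,0,-14,0,0,0],[0,0,-14,0,0,0],[0,0,-14,0,0,0],[0,0,-14,0,0,0],[0,0,-12,0,0,0],[0,0,-7,0,0,0],[0,0,-4,0,0,0],[0,0,-2.5,0,0,0],[0,0,0,0,0,0],[0,0,0,0,0,0]]
  ]
}}

```text
clock: 26.88
ee_pos: [0.5003, -0.1909, 0.266]
ee_rot: [-2.221, 2.222, 0.001]
wrist_force: [-4.8, -0.2, 19.1]
grip_width: 0.0003
```

>>> {"method": "drive_tool", "body": {
  "targets": [
    [[0,0,9.5,0,0,0],[0,0,14,0,0,0],[0,0,14,0,0,0],[0,0,14,0,0,0],[0,0,14,0,0,0],[0,0,14,0,0,0],[0,0,10,0,0,0],[0,0,0,0,0,0],[0,0,0,0,0,0],[0,0,0,0,0,0],[0,0,0,0,0,0]]
  ]
}}

```text
clock: 28.25
ee_pos: [0.4999, -0.1909, 0.3539]
ee_rot: [2.22, -2.221, 0.0]
wrist_force: [-0.0, -1.1, 0.0]
grip_width: 0.0003
```

>>> {"method": "drive_tool", "body": {
  "targets": [
    [[0,0,-8,0,0,0],[0,0,-14,0,0,0],[0,0,-14,0,0,0],[0,0,-14,0,0,0],[0,0,-14,0,0,0],[0,0,-12,0,0,0],[0,0,-7,0,0,0],[0,0,-4,0,0,0],[0,0,-2.5,0,0,0],[0,0,0,0,0,0],[0,0,0,0,0,0]]
  ]
}}

```text
clock: 29.62
ee_pos: [0.5003, -0.1909, 0.266]
ee_rot: [-2.221, 2.222, 0.001]
wrist_force: [-5.3, -0.4, 18.7]
grip_width: 0.0009
```

>>> {"method": "drive_tool", "body": {
  "targets": [
    [[0,0,9.5,0,0,0],[0,0,14,0,0,0],[0,0,14,0,0,0],[0,0,14,0,0,0],[0,0,14,0,0,0],[0,0,14,0,0,0],[0,0,10,0,0,0],[0,0,0,0,0,0],[0,0,0,0,0,0],[0,0,15,0,0,0],[0,0,30,0,0,0],[0,0,40,0,0,0],[0,0,30,0,0,0],[0,0,0,0,0,0],[0,0,0,0,0,0]]
  ]
}}

```text
clock: 31.5
ee_pos: [0.4999, -0.1909, 0.469]
ee_rot: [2.22, -2.221, 0.0]
wrist_force: [0.6, -0.6, 0.3]
grip_width: 0.0004
```

Run:
```python
from h import *
np.set_printoptions(precision=4,suppress=True)
o=manip.get_obs(); print(o["clock"],o["ee_pos"],o["wrist_force"])
im={n:manip.snapshot(n)[:,:,::-1] for n in ("scene","top","wrist")}
cv2.imwrite("pics/s15.png",cv2.resize(im["scene"][130:330,230:450],None,fx=3,fy=3,interpolation=cv2.INTER_CUBIC))
cv2.imwrite("pics/t15.png",cv2.resize(im["top"][140:250,180:480],None,fx=2.6,fy=2.6,interpolation=cv2.INTER_CUBIC))
cv2.imwrite("pics/w15.png",im["wrist"])
```

```text
31.5 [ 0.4999 -0.1909  0.469 ] [ 0.6212 -0.5644  0.3326]
```

View pics/s15.png

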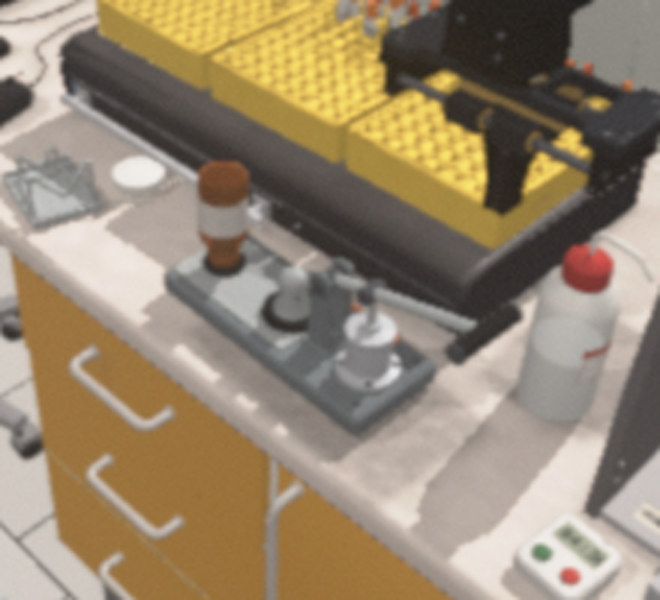

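View pics/t15.png

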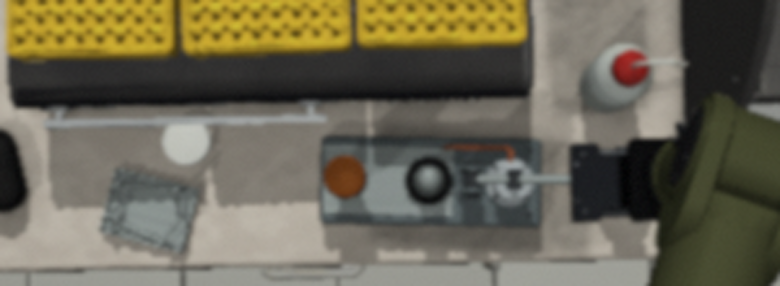

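View pics/w15.png

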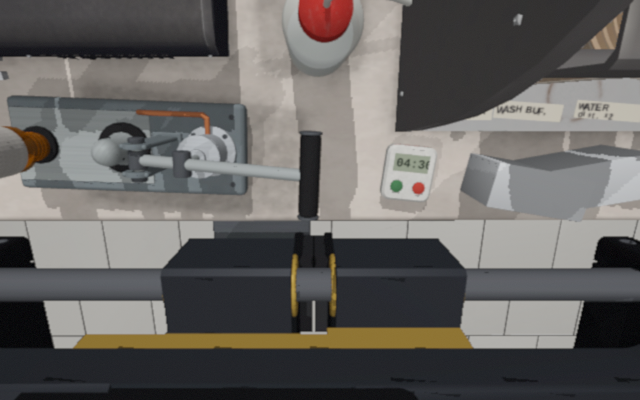

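Bottle upright on the slim peg (scene crop ≈ (222,215)), lever back up, and the wash bottle, timer and dish are in place. The robot is clear of everything, so I'm handing in.

```bash
python3 -c "
from station import manip
print(manip.job_done())"
```

```text
the job is handed in; nothing more can be done
None
```

The bottle is mouth down on the slim peg, blown out with four full lever strokes, and the job was handed in at about 31.7 s of the 64 s allowed.

- **Bottle:** I gripped it across the body, lifted it out of the cradle and turned it mouth down. I lowered it over the slim peg, which stands in the +y place. Contact showed as about 5 N, with the rim estimated at 35 mm against the 36 mm seat, and I opened the gripper only then.
- **Pumping:** Each stroke ran down until the force rose to about 19–20 N, which I read as the lower stop. Each return ended with the tip clear of the handle and no force. I confirmed the lever was fully up by picture only after the first and last strokes. After the second and third I relied on the zero force and the spring.
- **Last pictures:** The bottle is upright and down on the foot disc, the lever is up, and the wash bottle, timer and dish look undisturbed. The gripper is about 125 mm above the handle, with the wrist force near zero.

The cameras disagreed by 2–3 mm on where the bottle and peg were, so I used a compromise between them. The peg still entered the neck well centred. None of my checks failed.

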